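# Pack the coaxial adapter kit

## Task

Pack the measuring kit back into the grey tray: lay the ribbed attenuator (a connector at both ends) in the groove of the long cradle, the ribbed dummy load (one connector) in the groove of the short cradle, the T-shaped adapter flat in the square bay and the twin-plug adapter flat in the oblong bay; any of them may point either way. The L-shaped elbow and the plain smooth sleeve are not part of the kit: leave them lying where they are.

Things in the scene. Friction and masses are not known exactly. Their poses are not given: they have to be found in the camera images.
- attenuator: In-line attenuator, to be packed: a ribbed (finned) aluminium cylinder 26 mm in diameter and 48 mm long with a 16 mm diameter, 14 mm long steel connector on BOTH ends (76 mm long in all). It lies on its side and can roll. Origin on its axis at mid-length, so 13 mm above the table; x runs along the axis, so y and z turn as it rolls. About 120 g.
- dummy_load: Dummy load, to be packed: ribbed aluminium cylinder 26 mm in diameter and 34 mm long (x -24 to +10) with a 16 mm diameter, 14 mm long steel connector on ONE end only (x +10 to +24); 48 mm in all. Lies on its side and can roll. Origin on its axis at the middle of the 48 mm, 13 mm above the table; x along the axis towards the connector. About 90 g.
- tee: T-shaped steel coaxial adapter (three arms), to be packed: lies flat, all arms 16 mm in diameter. The cross-bar runs along y, 62 mm long, its axis at x = -14 mm; the stem runs along +x from there to x = +22 mm. Origin at the middle of its 44 x 62 mm outline, at the height of the arms' axes (8 mm above the table); z is up. About 70 g.
- twin_plug: Twin-plug adapter, to be packed: black plastic block 40 (x) x 28 (y) x 20 mm high, with two thin 18 mm brass pins towards -x (ends at x = -38 mm) and one 14 mm diameter connector towards +x (end at x = +36 mm). Origin at the block's centre, 10 mm above the table; z is up. About 50 g.
- elbow: L-shaped steel coaxial adapter (only two arms): a look-alike of the tee that does NOT belong in the kit. Arms 16 mm in diameter, 36 mm long from the corner axis at (-14, -14) mm, one along +x and one along +y. Origin at the middle of its 44 x 44 mm outline, 8 mm above the table.
- plain_sleeve: Plain smooth aluminium sleeve, 26 mm in diameter and 72 mm long, without ribs or connectors: a look-alike of the attenuator that does NOT belong in the kit. It lies on its side and can roll. Origin on its axis at mid-length, 13 mm above the table; x runs along the axis.
- long_cradle: Place of the attenuator: a white block 106 (x) x 44 (y) mm fixed in the grey tray, with a V-groove along x, 96 mm long, 32 wide, 20 degree faces; heights above its origin: groove bottom 4, side edges 10, end stops 14 mm, axis of a seated 26 mm cylinder 17.8. Origin: centre of underside, 4 mm above the table. The tray (rim 8 mm high) has 4 such inserts, 110 (x) by 102 (y) mm apart, same yaw.
- short_cradle: Short white cradle, another insert in the tray: place of the dummy load. As the long cradle, but 78 (x) x 44 (y) mm outside and the groove 68 mm long inside. Origin: centre of the underside, 4 mm above the table; groove along x.
- square_bay: Square shallow bay, another insert in the tray: place of the tee. Inside 90 x 90 mm, walls 4 mm thick, flat floor (cork-coloured) 4 mm and wall tops 10 mm above the origin. Origin: centre of the underside, 4 mm above the table. A tee lying flat in it has its origin 12 mm above this one.
- oblong_bay: Oblong shallow bay, another insert in the tray: place of the twin plug. Inside 92 (x) x 64 (y) mm, walls 4 mm thick, flat floor (cork-coloured) 4 mm and wall tops 10 mm above the origin. Origin: centre of the underside, 4 mm above the table. A twin plug lying flat in it has its origin 14 mm above this one.
Mind the look-alikes: they are no part of the job. Leave any purple look-alike of the long_cradle alone. There is more than one size of the twin_plug; the job needs the larger.

How it is judged:
By the outcome, as a careful person would: the job done as asked, in the order asked, and still so for the second after the job is handed in, with the robot touching nothing.
It also fails if it takes over 112 s, if anything falls off the work surface, if the arm or the gripper's body presses on something with over 40 N, if the wrist force passes 120 N, or if a joint passes its speed limit or range.

## Robot

A 7-joint arm with a two-finger parallel gripper is mounted at the origin on the work surface. World frame = base frame: x ahead of the robot, y to its left, z up, the work surface at z = 0. Lengths are in m, angles in rad, forces in N, time in s.
With the tool pointing down it reaches from about 0.425 to 0.925 m from the base axis. Payload 6.8 kg.
Tool frame: the origin (TCP) lies at the very end of the fingers, on their centre line; the grasp point (between the pads) lies 19 mm behind it; z points along the fingers, y is the line along which they close (so a half turn about z gives the same grasp; the last joint's range is limited). The gripper opens to 85 mm and grips with 20 to 120 N. Pads are 22 mm wide; open, the fingers measure 114 mm over their backs; the gripper's body (76 mm by 85 mm) begins 54 mm behind the grasp point. The pads swing forward as they close: fully open they stand 13 mm farther back than shut.
Start: joints at [-1.241, 0.477, 0.022, 1.555, -0.011, 1.109, -0.083], TCP at [0.286, 0.611, 0.192] pointing down, gripper open.
Joint ranges: [-2.96, 2.96], [-0.34, 2.1], [-1.41, 1.46], [0.24, 2.44], [-1.37, 4.51], [0.17, 1.92], [-2.96, 2.96]. Speed limits (rad/s): [2.39, 2.39, 3.14, 3.14, 3.14, 3.14, 3.14].

## Interface

Orientations are given as a rotation vector (axis times angle).
In Python, from bench import get_obs, grab_frame, hand_in gives the robot as it stands.
- The arm moves only by the tool drive_tool, never from a script. Its argument "rows" is a list of rows, each an object with "offset": the shift along the tool's x, y, z as a fraction of full scale, a list of three; "rotation": the turn, a rotation vector about the tool's x, y, z as a fraction of full scale, a list of three; "claw": the opening, from 0 (shut) to 1 (fully open). In form: [{"offset": [tx, ty, tz], "rotation": [wx, wy, wz], "claw": claw}, ...]. A call has 1 to 20 rows; each row is the pose to reach, as a shift and turn from the pose commanded when the call began, along the tool's axes at that moment; what a row does not reach only later rows make up. Full scale, the value 1, is 0.15 m for a shift and 2 rad for a turn. A row lasts 1/12 s, in which the tool goes at most 41.7 mm and 7.16 degrees, less where a joint would pass 70% of its speed; a pose out of reach is approached as far as the arm can. A call with a number of a shift or a turn outside -1 to 1 is refused whole. A call with a gripper value outside its range is refused whole. The fingers move at their own pace and stop on an object; "force" is the grip in N (left out, the last holds). Time passes only in rows, so rows that repeat a pose let the fingers close. It gives the time, the measured TCP pose, the force, the opening and the grip force at its end, in the units of the state.
- get_obs(): the state, without advancing time (a new reading comes with each control period).
- grab_frame(name): name is "side" or "top" or "wrist"; returns a dict with "frame" (384x512x3 uint8, red, green, blue), "z_map" (384x512 float32, m along the optical axis (not along the pixel's ray), 0 where there is no reading), "vfov" (degrees; the focal length in pixels is half the picture's height over the tangent of half this angle, whatever the lens; pixels are square), "cx", "cy" (the principal point, pixels), "R" (3x3) and "t" (3): a world point X has camera coordinates R X + t. Camera axes: x right, y down, z forward; pixel columns grow to the right and rows downward; lengths in m; the calibration is good to about 2 mm. The wrist camera is an equidistant fisheye: a pixel r from the principal point sees the ray r / f radians off the axis. A picture is of the moment at which its call begins.
- hand_in(): hands the job in; it is judged then, once.
The state is a dict: "clock": time; "joints": joint angles; "qvel": joint speeds; "tau": joint torques, N m; "tcp_pos": TCP position; "orientation": TCP orientation; "contact_force": force on the tool from outside, world axes, zero at the start; "moment": the same for the moment, N m; "grip_width": finger opening in m; "gripper_force": force on a finger pad.
Only numpy, scipy, OpenCV 4.12 (cv2) and the standard library are available. Lean on these libraries where they do the work, as an engineer would, in place of code of your own. Each camera call takes 0.05 s, during which the arm holds its last target. There are 200 camera calls.

## Working session

There is one attempt and no reset: what is moved stays moved. The work goes in short steps, Python scripts to look and compute and a tool call to move; the robot and the scene stay as the last step left them, time stands still between calls to the robot, and variables do not carry over. Pictures are saved under pics/ and viewed, at most 14 in all, crops included, and the job is handed in when it is done.

Besides the shell and the picture viewer there is one more tool, called as name([rows], argument=value, ...), one row to a line, values as JSON. drive_tool: Moves the arm, as the interface text tells. Its arguments: {"type":"object","properties":{"rows":{"type":"array","items":{"type":"object","properties":{"offset":{"type":"array","items":{"type":"number"}},"rotation":{"type":"array","items":{"type":"number"}},"claw":{"type":"number"}}}},"force":{"type":"number"}},"required":["rows"]}

```bash
ls; mkdir -p pics; cat > h.py <<'E'
import numpy as np, cv2
from bench import get_obs, grab_frame, hand_in
def save(n,f): cv2.imwrite('pics/'+n+'.png',f['frame'][:,:,::-1])
E
python3 - <<'E'
from h import *
print(get_obs())
for n in('top','side'):
    f=grab_frame(n); save(n+'0',f); np.savez(n+'0.npz',**f); print(n,f['vfov'],f['cx'],f['cy'],f['R'],f['t'],(f['z_map']>0).mean())
E
```

```text
pics
{'clock': 0.0, 'joints': array([-1.24109731,  0.47779246,  0.02235263,  1.55643344, -0.01147684,
        1.10932089, -0.08311335]), 'qvel': array([-0.00049557,  0.00095424, -0.000187  , -0.0011172 ,  0.00084562,
        0.00097087, -0.00056772]), 'tau': array([ 2.90446669e-04, -5.96472967e+01,  1.60828885e+00, -2.81193334e+01,
        1.25757518e-02,  9.57451179e-03,  3.39736653e-05]), 'tcp_pos': array([0.28591703, 0.6107263 , 0.19143878]), 'orientation': array([-6.82151310e-01, -3.06639511e+00,  2.84352532e-03]), 'contact_force': array([ 0.13666816,  0.54073747, -0.37836977]), 'moment': array([ 0.00836943,  0.0102601 , -0.0182895 ]), 'gripper_force': 0.0, 'grip_width': 0.08514167337383047}
top 52.63484050785023 258.7399983892134 193.0661022220012 [[-0.00665864 -0.99987933 -0.01403503]
 [-0.98465159  0.00900382 -0.17429912]
 [ 0.17440446  0.01265902 -0.98459272]] [0.07861007 0.52389811 1.13567239] 0.9958445231119791
side 50.288575691574465 265.3536687067454 190.88035550809883 [[ 0.99548913 -0.0932139  -0.01767914]
 [-0.07105285 -0.60898598 -0.78999213]
 [ 0.0628719   0.78768474 -0.61286204]] [-0.50015925  0.1120721   0.97742485] 0.9960530598958334
```

```bash
python3 -c "
import cv2
for n in('top0','side0'):
    i=cv2.imread(f'pics/{n}.png'); cv2.imwrite(f'pics/{n}b.png',cv2.resize(i,(800,600),interpolation=cv2.INTER_CUBIC))"
```

```text
(no output)
```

View pics/top0b.png

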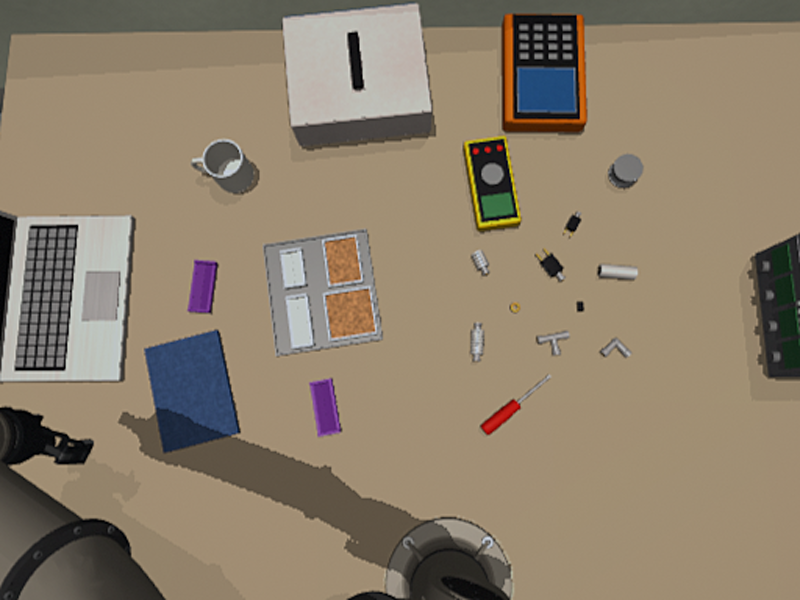

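View pics/side0b.png

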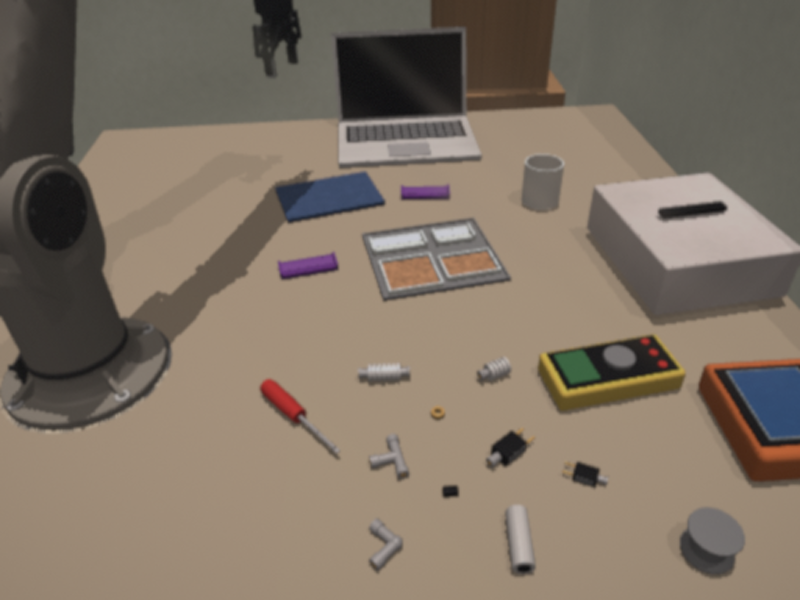

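The top view (800x600) shows the attenuator at (477,341), the dummy load at (480,262), the tee at (553,340) and the large twin plug at (550,265). The tray is centred at (323,293): white long cradle lower left, short cradle upper left, square bay lower right, oblong bay upper right. The side view agrees. The decoys are the elbow (615,347), the sleeve (617,271), the small plug (573,223) and the purple blocks.

```bash
cat >> h.py <<'E'
def cloud(f,fish=False):
    h,w=f['z_map'].shape; fl=h/2/np.tan(np.radians(f['vfov'])/2)
    u,v=np.meshgrid(np.arange(w),np.arange(h)); x=(u-f['cx'])/fl; y=(v-f['cy'])/fl
    if fish:
        r=np.hypot(x,y)+1e-9; s=np.tan(np.minimum(r,1.5))/r; x=x*s; y=y*s
    d=np.stack([x,y,np.ones_like(x)],-1)@f['R']      # world ray, unit optical depth
    c=-f['R'].T@f['t']
    return c,d,c+d*f['z_map'][...,None]
def plane(c,d,z): return c+d*((z-c[2])/d[...,2])[...,None]
def rect(P):
    (cx,cy),(a,b),t=cv2.minAreaRect((P[:,:2]*1000).astype(np.float32))
    if a<b: a,b,t=b,a,t+90
    return round(cx,1),round(cy,1),round(a,1),round(b,1),round((t+90)%180-90,1)
E
python3 - <<'E'
from h import *
f=dict(np.load('top0.npz')); c,d,X=cloud(f)
T=X[200:260,330:420].reshape(-1,3); print('table z',np.median(T[:,2]),T[:,2].std())
img=f['frame'].astype(int); 
ref=np.array([np.median(img[120:260,270:420,k]) for k in range(3)]); print(ref)
hm=(X[...,2]-np.median(T[:,2])>0.004)
for n,(u,v,z) in dict(att=(305,218,.013),load=(307,168,.013),tee=(354,218,.008),twin=(352,170,.01),elbow=(394,223,.008),sleeve=(395,174,.013),small=(367,143,.01)).items():
    m=np.zeros(hm.shape,np.uint8); m[v-22:v+22,u-20:u+20]=hm[v-22:v+22,u-20:u+20]
    _,l,s,_=cv2.connectedComponentsWithStats(m); k=1+np.argmax(s[1:,4]); mm=l==k
    P=plane(c,d,z)[mm]; print(n,s[k],rect(P),'mean',P.mean(0).round(4),'zmax',X[mm][:,2].max().round(4))
E
```

```text
table z 2.7510253223561598e-05 0.06790305460905567
[161. 143. 116.]
att [300 207  10  25 175] (447.9, -66.1, 74.8, 27.7, -1.7) mean [ 0.448 -0.067  0.013] zmax 1.2106
load [301 160  12  17 119] (610.1, -81.2, 50.5, 31.5, 24.3) mean [ 0.6118 -0.0788  0.013 ] zmax 0.0298
tee [343 212  22  16 141] (443.4, -222.1, 67.4, 43.7, -79.8) mean [ 0.4504 -0.2194  0.008 ] zmax 0.0199
twin [343 159  18  22 168] (605.6, -224.4, 74.3, 38.4, 34.1) mean [ 0.6027 -0.2228  0.01  ] zmax 1.2106
elbow [384 217  20  13 120] (433.7, -340.3, 58.4, 37.1, 89.6) mean [ 0.4339 -0.341   0.008 ] zmax 1.2106
sleeve [382 169  26  11 208] (588.1, -352.5, 78.1, 31.7, 85.8) mean [ 0.5878 -0.3531  0.013 ] zmax 0.0324
small [360 135  13  17  92] (690.6, -270.9, 57.6, 23.9, -39.0) mean [ 0.6909 -0.2707  0.01  ] zmax 1.2106
```

```bash
cat >> h.py <<'E'
from scipy.spatial.transform import Rotation as Ro
def plan(p,yaw,frm=None):
    """steps from current (or frm=(pos,yaw)) to TCP p, tool y at yaw deg (mod 180), pointing down"""
    if frm is None:
        o=get_obs(); P=np.array(o['tcp_pos']); R=Ro.from_rotvec(o['orientation'])
    else: P=np.array(frm[0]); R=down(frm[1])
    best=min((yaw+k*180 for k in(-2,-1,0,1,2)),key=lambda y:(R.inv()*down(y)).magnitude())
    return (R.inv().apply(np.array(p)-P)/.15).round(3),((R.inv()*down(best)).as_rotvec()/2).round(3),best
def down(yaw):
    t=np.radians(yaw); y=np.array([np.cos(t),np.sin(t),0]); z=np.array([0,0,-1.])
    return Ro.from_matrix(np.stack([np.cross(y,z),y,z],1))
E
python3 - <<'E'
from h import *
f=dict(np.load('top0.npz')); c,d,X=cloud(f); hsv=cv2.cvtColor(f['frame'],cv2.COLOR_RGB2HSV)
roi=np.zeros(hsv.shape[:2],bool); roi[140:235,165:250]=1
H,S,V=[hsv[...,k] for k in range(3)]
for n,m,z in(('white',roi&(S<40)&(V>190),.014),('cork',roi&(S>100)&(V>90),.008),('tray',roi&((S<50)|(S>110)),.008)):
    _,l,s,_=cv2.connectedComponentsWithStats(m.astype(np.uint8))
    for k in range(1,len(s)):
        if s[k,4]>100: print(n,s[k],rect(plane(c,d,z)[l==k]))
print(plan([.53,.3,.3],65))
E
```

```text
white [180 161  15  23 263] (600.5, 302.0, 67.8, 41.9, 8.2)
white [183 188  17  34 409] (495.5, 286.3, 103.1, 42.0, 8.5)
cork [208 152  23  30 515] (619.3, 201.4, 88.2, 61.0, 8.4)
cork [209 185  31  31 760] (510.1, 185.3, 87.2, 87.0, -81.4)
tray [ 168  146   77   82 4914] (556.1, 243.1, 233.6, 218.1, 8.5)
(array([-2.352, -1.188, -0.721]), array([-0.001,  0.   , -0.001]), -295)
```

drive_tool([
  {"offset": [-1,-0.5,-0.36],"rotation": [0,0,0],"claw": 1},
  {"offset": [-1,-0.5,-0.36],"rotation": [0,0,0],"claw": 1},
  {"offset": [-1,-0.5,-0.36],"rotation": [0,0,0],"claw": 1},
  {"offset": [-1,-0.5,-0.36],"rotation": [0,0,0],"claw": 1},
  {"offset": [-1,-0.5,-0.36],"rotation": [0,0,0],"claw": 1},
  {"offset": [-1,-0.5,-0.36],"rotation": [0,0,0],"claw": 1},
])

```text
clock: 0.6
tcp_pos: [0.3945, 0.4762, 0.2478]
orientation: [0.694, 3.061, 0.001]
contact_force: [0.2, 0.0, -0.5]
grip_width: 0.0855
gripper_force: 0.0
```

drive_tool([
  {"offset": [-1,-0.5,-0.36],"rotation": [0,0,0],"claw": 1},
  {"offset": [-1,-0.5,-0.36],"rotation": [0,0,0],"claw": 1},
  {"offset": [-1,-0.5,-0.36],"rotation": [0,0,0],"claw": 1},
  {"offset": [-1,-0.5,-0.36],"rotation": [0,0,0],"claw": 1},
  {"offset": [-1,-0.5,-0.36],"rotation": [0,0,0],"claw": 1},
  {"offset": [-1,-0.5,-0.36],"rotation": [0,0,0],"claw": 1},
])

```text
clock: 1.1
tcp_pos: [0.4969, 0.3456, 0.3012]
orientation: [0.691, 3.063, 0.001]
contact_force: [-0.4, -0.3, 0.2]
grip_width: 0.0853
gripper_force: 0.0
```

```bash
python3 - <<'E'
from h import *
o=get_obs();print(o['clock'],o['tcp_pos'],o['joints'],plan([.54,-.14,.3],90))
f=grab_frame('wrist'); save('w1',f); np.savez('w1.npz',**f); print(f['vfov'],f['R'],f['t'],f['cx'],f['cy'])
E
```

```text
1.1 [0.49694325 0.34564328 0.3012202 ] [-0.82687634  0.2794718   0.14690305  1.59964775 -0.04100925  1.26396365
  0.453878  ] (array([-1.649, -2.801,  0.009]), array([ 0.   ,  0.001, -0.222]), 450)
65.70646984690485 [[ 0.42972792  0.90295764  0.00119183]
 [ 0.85760484 -0.40855634  0.31240302]
 [ 0.28257362 -0.13322618 -0.94994891]] [-0.5274455  -0.3607558   0.38809381] 254.6462230253669 192.13210061787706
```

View pics/w1.png

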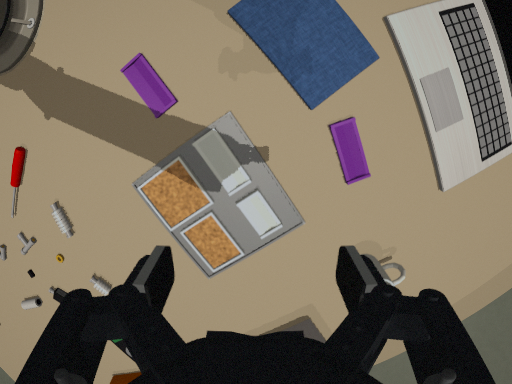

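The wrist view shows the tray at about (218,195) with its four inserts, and its yaw matches the top view. Next I'll fly over the objects.

```bash
python3 - <<'E'
from h import *
print(plan([.58,-.145,.3],65))
E
```

```text
(array([-1.914e+00, -2.733e+00,  1.000e-03]), array([ 0.   , -0.   , -0.002]), -295)
```

drive_tool([
  {"offset": [-0.64,-0.91,0],"rotation": [0,0,0],"claw": 1},
  {"offset": [-0.64,-0.91,0],"rotation": [0,0,0],"claw": 1},
  {"offset": [-0.64,-0.91,0],"rotation": [0,0,0],"claw": 1},
  {"offset": [-0.64,-0.91,0],"rotation": [0,0,0],"claw": 1},
  {"offset": [-0.64,-0.91,0],"rotation": [0,0,0],"claw": 1},
  {"offset": [-0.64,-0.91,0],"rotation": [0,0,0],"claw": 1},
])

```text
clock: 1.65
tcp_pos: [0.5227, 0.1836, 0.2997]
orientation: [-0.685, -3.065, 0.001]
contact_force: [-0.1, 1.7, 0.2]
grip_width: 0.0854
gripper_force: 0.0
```

drive_tool([
  {"offset": [-0.64,-0.91,0],"rotation": [0,0,0],"claw": 1},
  {"offset": [-0.64,-0.91,0],"rotation": [0,0,0],"claw": 1},
  {"offset": [-0.64,-0.91,0],"rotation": [0,0,0],"claw": 1},
  {"offset": [-0.64,-0.91,0],"rotation": [0,0,0],"claw": 1},
  {"offset": [-0.64,-0.91,0],"rotation": [0,0,0],"claw": 1},
  {"offset": [-0.64,-0.91,0],"rotation": [0,0,0],"claw": 1},
])

```text
clock: 2.15
tcp_pos: [0.5525, 0.0202, 0.2997]
orientation: [-0.683, -3.065, 0.0]
contact_force: [-0.5, 0.9, 0.0]
grip_width: 0.0856
gripper_force: 0.0
```

drive_tool([
  {"offset": [-0.64,-0.91,0],"rotation": [0,0,0.1],"claw": 1},
  {"offset": [-0.64,-0.91,0],"rotation": [0,0,-0.2],"claw": 1},
  {"offset": [-0.64,-0.91,0],"rotation": [0,0,-0.2],"claw": 1},
  {"offset": [-0.64,-0.91,0],"rotation": [0,0,-0.2],"claw": 1},
  {"offset": [-0.64,-0.91,0],"rotation": [0,0,-0.2],"claw": 1},
  {"offset": [-0.64,-0.91,0],"rotation": [0,0,-0.2],"claw": 1},
  {"offset": [-0.64,-0.91,0],"rotation": [0,0,-0.2],"claw": 1},
  {"offset": [-0.64,-0.91,0],"rotation": [0,0,-0.2],"claw": 1},
])

```text
clock: 2.82
tcp_pos: [0.5824, -0.1407, 0.2995]
orientation: [-0.055, -3.14, -0.003]
contact_force: [0.8, 0.8, 0.6]
grip_width: 0.0855
gripper_force: 0.0
```

```bash
python3 - <<'E'
from h import *
o=get_obs();print(o['clock'],o['tcp_pos'],o['joints'],plan([.54,-.14,.3],90))
f=grab_frame('wrist'); save('w2',f); np.savez('w2.npz',**f)
c,d,X=cloud(f,True); cv2.imwrite('pics/w2b.png',cv2.resize(f['frame'][:260,:,::-1],(800,406),interpolation=cv2.INTER_CUBIC)); print(c)
E
```

```text
2.8167 [ 0.58235085 -0.14067192  0.29954608] [-0.15473456  0.27774544  0.36695382  1.62581503 -0.10508602  1.25862812
  1.76762191] (array([ 0.282, -0.005, -0.003]), array([ 0.001, -0.001, -0.018]), 450)
[ 0.50466593 -0.13749986  0.48057414]
```

View pics/w2b.png

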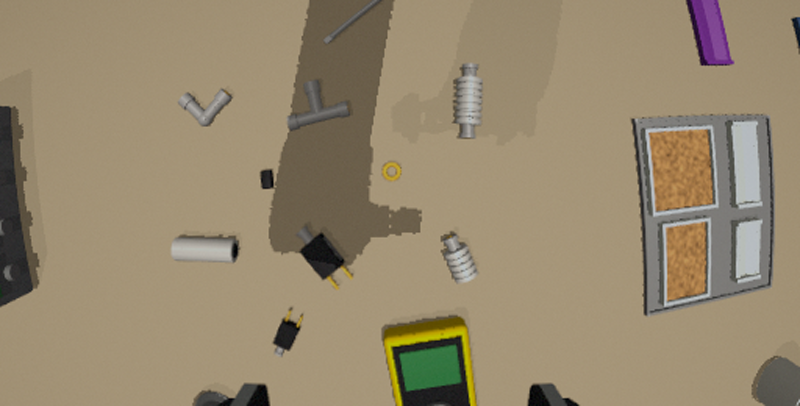

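The wrist view (800x406 crop) shows the attenuator (467,100), the load (460,258, connector up-left), the tee (318,108) and the big twin plug (323,258, pins down-right). I'll segment them by depth.

```bash
python3 - <<'E'
from h import *
f=dict(np.load('w2.npz')); c,d,X=cloud(f,True)
print('table',np.median(X[60:160,200:280,2]))
hm=X[...,2]>0.0035
for n,(u,v,z,w) in dict(att=(299,64,.013,32),load=(294,165,.013,28),tee=(203,68,.008,28),twin=(206,165,.01,30)).items():
    m=np.zeros(hm.shape,np.uint8); m[v-w:v+w,u-w:u+w]=hm[v-w:v+w,u-w:u+w]
    _,l,s,_=cv2.connectedComponentsWithStats(m); k=1+np.argmax(s[1:,4]); mm=l==k
    P=plane(c,d,z)[mm]; Q=X[mm]; print(n,s[k],rect(P),'mean',P[:,:2].mean(0).round(4),'zmax',np.percentile(Q[:,2],98).round(4))
    hi=X[mm]; hi=hi[hi[:,2]>(.020 if z==.013 else .012)]
    ev=np.linalg.svd(hi[:,:2]-hi[:,:2].mean(0),full_matrices=False)[2][0]
    print('   top',len(hi),hi.mean(0).round(4),'dir',np.degrees(np.arctan2(ev[1],ev[0])).round(1),rect(hi))
    if n=='tee':
        A=(P[:,:2]*1000).astype(np.float32); print(cv2.minEnclosingTriangle(A.reshape(-1,1,2))[1].reshape(3,2).round(1).tolist())
E
```

```text
table -0.0005033562281327175
att [291  40  18  49 650] (450.9, -65.1, 77.7, 26.7, -1.8) mean [ 0.4514 -0.0649] zmax 0.0262
   top 380 [ 0.4521 -0.0655  0.0244] dir -5.8 (472.7, -82.4, 118.5, 47.0, -38.2)
load [283 150  24  32 442] (613.3, -77.4, 53.3, 26.6, 22.5) mean [ 0.6153 -0.0766] zmax 0.0263
   top 264 [ 0.6168 -0.0762  0.0269] dir 26.2 (567.7, -97.8, 147.2, 22.5, 23.5)
tee [183  51  41  33 508] (446.1, -219.1, 64.3, 45.6, -80.2) mean [ 0.4532 -0.2171] zmax 0.0166
   top 345 [ 0.4528 -0.2162  0.0153] dir 90.3 (461.8, -184.9, 116.4, 52.7, 72.3)
[[461.29998779296875, -173.0], [475.6000061035156, -256.0], [415.29998779296875, -223.5]]
twin [190 145  36  41 596] (606.7, -219.3, 73.0, 32.9, 35.6) mean [ 0.6054 -0.2206] zmax 0.0209
   top 517 [ 0.6025 -0.2206  0.0201] dir 26.0 (574.7, -174.0, 140.5, 72.5, -54.8)
```

```bash
python3 - <<'E'
from h import *
print(plan([.4505,-.0655,.15],88.2),plan([.4505,-.0655,.008],88.2,([.4505,-.0655,.15],88.2)))
E
```

```text
(array([0.894, 0.47 , 1.   ]), array([ 0.001, -0.   , -0.002]), -271.8) (array([0.   , 0.   , 0.947]), array([0., 0., 0.]), 88.2)
```

drive_tool([
  {"offset": [0.894,0.47,0.99],"rotation": [0,0,0],"claw": 1},
  {"offset": [0.894,0.47,0.99],"rotation": [0,0,0],"claw": 1},
  {"offset": [0.894,0.47,0.99],"rotation": [0,0,0],"claw": 1},
  {"offset": [0.894,0.47,0.99],"rotation": [0,0,0],"claw": 1},
  {"offset": [0.894,0.47,0.99],"rotation": [0,0,0],"claw": 1},
  {"offset": [0.894,0.47,0.99],"rotation": [0,0,0],"claw": 1},
  {"offset": [0.894,0.47,0.99],"rotation": [0,0,0],"claw": 1},
  {"offset": [0.894,0.47,0.99],"rotation": [0,0,0],"claw": 1},
  {"offset": [0.894,0.47,0.99],"rotation": [0,0,0],"claw": 1},
])

```text
clock: 3.62
tcp_pos: [0.4526, -0.0687, 0.1533]
orientation: [0.059, 3.138, 0.0]
contact_force: [0.2, -0.0, 0.7]
grip_width: 0.0852
gripper_force: 0.0
```

```bash
python3 - <<'E'
from h import *
o=get_obs();print(o['clock'],o['tcp_pos'],plan([.4505,-.0655,.008],88.2))
f=grab_frame('wrist'); save('w3',f); np.savez('w3.npz',**f)
c,d,X=cloud(f,True)
m=(X[...,2]>.0035)&(X[...,2]<.05)&(np.hypot(X[...,0]-.45,X[...,1]+.066)<.06)
print(m.sum(),rect(plane(c,d,.013)[m]))
E
```

```text
3.6167 [ 0.45261643 -0.06873009  0.15327892] (array([0.018, 0.021, 0.968]), array([ 0.   ,  0.002, -0.003]), -271.8)
1348 (452.2, -64.7, 80.4, 25.4, -2.6)
```

View pics/w3.png

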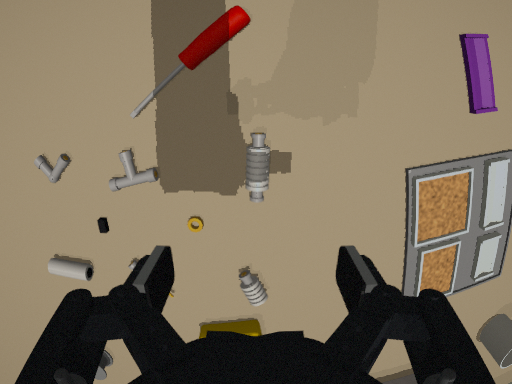

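The attenuator (257,167) lies on the centre line between the fingers. Now the descent and grip.

drive_tool([
  {"offset": [0,0,0.6],"rotation": [0,0,0],"claw": 1},
  {"offset": [0,0,0.6],"rotation": [0,0,0],"claw": 1},
  {"offset": [0,0,0.6],"rotation": [0,0,0],"claw": 1},
  {"offset": [0,0,0.8],"rotation": [0,0,0],"claw": 1},
  {"offset": [0,0,0.9],"rotation": [0,0,0],"claw": 1},
  {"offset": [0,0,0.956],"rotation": [0,0,0],"claw": 1},
  {"offset": [0,0,0.956],"rotation": [0,0,0],"claw": 1},
  {"offset": [0,0,0.956],"rotation": [0,0,0],"claw": 1},
  {"offset": [0,0,0.956],"rotation": [0,0,0],"claw": 1},
])

```text
clock: 4.42
tcp_pos: [0.4516, -0.0693, 0.0099]
orientation: [0.06, 3.139, 0.0]
contact_force: [0.6, 0.4, -0.4]
grip_width: 0.0854
gripper_force: 0.0
```

drive_tool([
  {"offset": [0,0,0],"rotation": [0,0,0],"claw": 0},
  {"offset": [0,0,0],"rotation": [0,0,0],"claw": 0},
  {"offset": [0,0,0],"rotation": [0,0,0],"claw": 0},
  {"offset": [0,0,0],"rotation": [0,0,0],"claw": 0},
  {"offset": [0,0,0],"rotation": [0,0,0],"claw": 0},
  {"offset": [0,0,0],"rotation": [0,0,0],"claw": 0},
  {"offset": [0,0,0],"rotation": [0,0,0],"claw": 0},
  {"offset": [0,0,0],"rotation": [0,0,0],"claw": 0},
  {"offset": [0,0,0],"rotation": [0,0,0],"claw": 0},
  {"offset": [0,0,0],"rotation": [0,0,0],"claw": 0},
], force=40)

```text
clock: 5.25
tcp_pos: [0.4501, -0.0691, 0.0084]
orientation: [-0.059, -3.141, -0.0]
contact_force: [0.0, -0.1, -0.4]
grip_width: -0.0001
gripper_force: 0.0
```

```bash
python3 - <<'E'
from h import *
o=get_obs();print(o['clock'],o['tcp_pos'],o['grip_width'],o['gripper_force'],o['contact_force'])
E
```

```text
5.25 [ 0.45012433 -0.0691158   0.00844934] -7.119518097186859e-05 0.0 [ 0.02255408 -0.06454036 -0.38501209]
```

```bash
python3 - <<'E'
from h import *
f=grab_frame('wrist'); save('w4',f)
g=grab_frame('top'); c,d,X=cloud(g)
cv2.imwrite('pics/s4.png',cv2.resize(np.vstack([f['frame'][120:384,100:420]]),(640,528))[:,:,::-1])
E
```

```text
(no output)
```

View pics/s4.png

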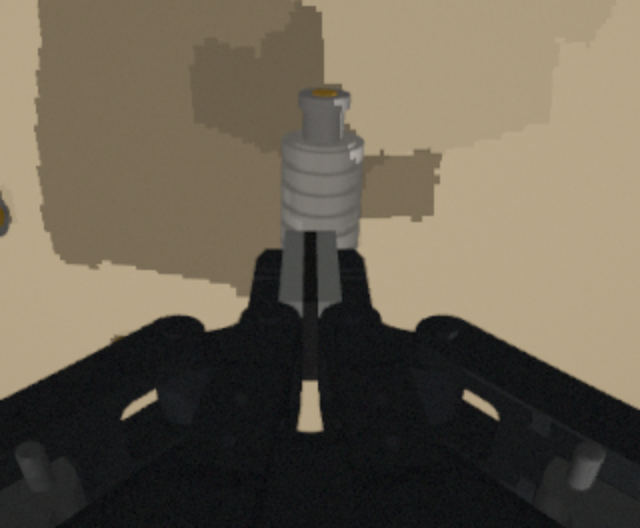

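The fingers shut empty, and the attenuator seems to lie under or ahead of the tips. I'll raise straight up and measure.

drive_tool([
  {"offset": [0,0,-0.6],"rotation": [0,0,0],"claw": 0},
  {"offset": [0,0,-0.94],"rotation": [0,0,0],"claw": 0},
  {"offset": [0,0,-0.94],"rotation": [0,0,0],"claw": 1},
  {"offset": [0,0,-0.94],"rotation": [0,0,0],"claw": 1},
  {"offset": [0,0,-0.94],"rotation": [0,0,0],"claw": 1},
  {"offset": [0,0,-0.94],"rotation": [0,0,0],"claw": 1},
  {"offset": [0,0,-0.94],"rotation": [0,0,0],"claw": 1},
  {"offset": [0,0,-0.94],"rotation": [0,0,0],"claw": 1},
  {"offset": [0,0,-0.94],"rotation": [0,0,0],"claw": 1},
  {"offset": [0,0,-0.94],"rotation": [0,0,0],"claw": 1},
])

```text
clock: 6.18
tcp_pos: [0.4494, -0.0692, 0.1485]
orientation: [-0.06, -3.139, 0.001]
contact_force: [0.2, 0.1, 0.3]
grip_width: 0.0855
gripper_force: 0.0
```

```bash
python3 - <<'E'
from h import *
o=get_obs();print(o['clock'],o['tcp_pos'],o['joints'])
for n in('wrist','top'):
    f=grab_frame(n); save(n+'5',f); np.savez(n+'5.npz',**f); c,d,X=cloud(f,n=='wrist')
    m=(X[...,2]>.0035)&(X[...,2]<.035)&(np.hypot(X[...,0]-.45,X[...,1]+.066)<.07)
    print(m.sum(),rect(plane(c,d,.013)[m]))
E
```

```text
6.1833 [ 0.44940373 -0.06920857  0.14845705] [-0.2772907   0.16773446  0.32712738  2.12464976 -0.07018973  0.86141194
  1.62431624]
1377 (452.6, -65.2, 80.0, 26.0, -3.8)
153 (437.4, -47.1, 126.0, 74.4, 27.8)
```

View pics/wrist5.png

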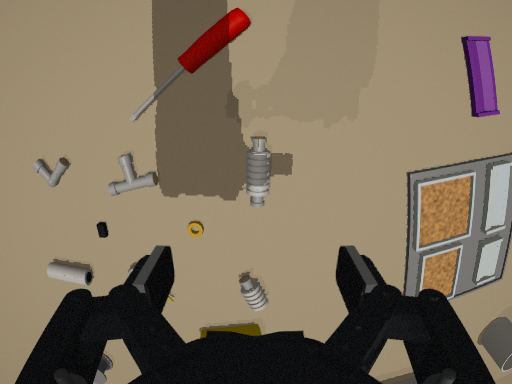

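```bash
python3 - <<'E'
from h import *
f=dict(np.load('wrist5.npz')); c,d,X=cloud(f,True)
h=384; fl=h/2/np.tan(np.radians(f['vfov'])/2)
p=f['R']@np.array([.4494,-.0692,.1485])+f['t']; r=np.hypot(p[0],p[1]); th=np.arctan2(r,p[2]); print('tcp px',fl*th*p[0]/r+f['cx'],fl*th*p[1]/r+f['cy'],p)
print('tips',X[252,160],X[252,350],X[262,150],X[262,362],'cam',c,'zmap',f['z_map'][252,160])
g=dict(np.load('top5.npz')); c,d,X=cloud(g); 
m=(X[...,2]>.06)&(np.hypot(X[...,0]-.45,X[...,1]+.07)<.15); Q=X[m]; print(m.sum(), Q.min(0),Q.max(0)); lo=Q[Q[:,2]<.2]; print(lo.mean(0) if len(lo) else 0)
q=np.array([.4494,-.0692,.1485]); p=g['R']@q+g['t']; fl=192/np.tan(np.radians(g['vfov'])/2); print('top px tcp',p[:2]/p[2]*fl+[g['cx'],g['cy']])
cv2.imwrite('pics/top5c.png',cv2.resize(g['frame'][130:300,220:420,::-1],(800,680))[:600])
E
```

```text
tcp px 253.44164497240737 219.1195951120212 [-0.00079696  0.01785512  0.19616653]
tips [ 0.43877858 -0.11301686  0.21035672] [ 0.44184619 -0.02300544  0.21107966] [ 0.4385324  -0.11492451  0.22014912] [ 0.44256073 -0.01967224  0.21971061] cam [ 0.37195507 -0.06543142  0.32957685] zmap 0.13457209
6646 [ 0.30037867 -0.1186173   0.21201217] [0.49591035 0.00267655 0.70094302]
0
top px tcp [310.66669478 213.03606005]
```

View pics/top5c.png

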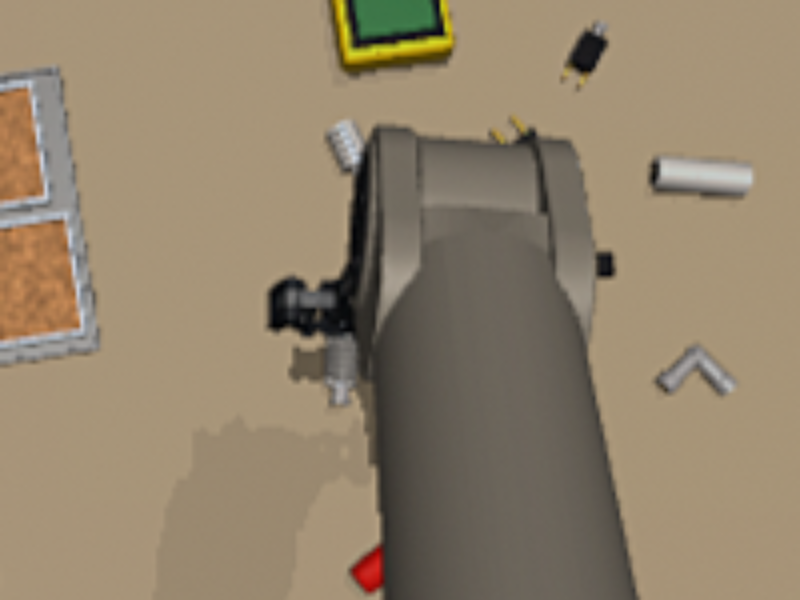

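The depth readings put the finger tips about 45 mm higher than the reported TCP, which explains the empty grip: the fingers closed above the part. I'll verify with the fingers shut.

drive_tool([
  {"offset": [0,0,0],"rotation": [0,0,0],"claw": 0},
  {"offset": [0,0,0],"rotation": [0,0,0],"claw": 0},
  {"offset": [0,0,0],"rotation": [0,0,0],"claw": 0},
  {"offset": [0,0,0],"rotation": [0,0,0],"claw": 0},
  {"offset": [0,0,0],"rotation": [0,0,0],"claw": 0},
  {"offset": [0,0,0],"rotation": [0,0,0],"claw": 0},
  {"offset": [0,0,0],"rotation": [0,0,0],"claw": 0},
  {"offset": [0,0,0],"rotation": [0,0,0],"claw": 0},
])

```text
clock: 6.95
tcp_pos: [0.4502, -0.0691, 0.1495]
orientation: [0.059, 3.141, 0.0]
contact_force: [-0.0, -0.3, 0.1]
grip_width: -0.0
gripper_force: 0.0
```

```bash
python3 - <<'E'
from h import *
o=get_obs(); print(o['tcp_pos'],o['grip_width'])
f=grab_frame('wrist'); save('w6',f); c,d,X=cloud(f,True)
for v in range(225,300,5): print(v,[X[v,u].round(4).tolist() for u in (248,260)])
s=grab_frame('side'); save('s6',s); c,d,X=cloud(s); np.savez('s6.npz',**s)
m=(np.hypot(X[...,0]-.45,X[...,1]+.07)<.035)&(X[...,2]>.05)&(X[...,2]<.3); Q=X[m]; print('side',m.sum(),np.percentile(Q,[0,2,5,20],axis=0).round(4))
p=s['R']@np.array(o['tcp_pos'])+s['t']; print(p[:2]/p[2]*192/np.tan(np.radians(s['vfov'])/2)+[s['cx'],s['cy']])
cv2.imwrite('pics/s6c.png',cv2.resize(s['frame'][60:310,60:360,::-1],(720,600)))
E
```

```text
[ 0.45015451 -0.06912748  0.14948832] -5.093387476040266e-06
225 [[0.523, -0.0792, -0.0018], [0.5235, -0.0645, -0.0018]]
230 [[0.529, -0.0795, -0.0003], [0.5295, -0.0647, -0.0002]]
235 [[0.4404, -0.0714, 0.1927], [0.4414, -0.0652, 0.1913]]
240 [[0.4405, -0.0713, 0.1982], [0.4405, -0.0653, 0.1987]]
245 [[0.4409, -0.0712, 0.2027], [0.4412, -0.0654, 0.2025]]
250 [[0.4406, -0.0711, 0.2084], [0.4414, -0.0655, 0.2073]]
255 [[0.4411, -0.0711, 0.2121], [0.4414, -0.0656, 0.2119]]
260 [[0.4408, -0.071, 0.2171], [0.441, -0.0656, 0.2171]]
265 [[0.4406, -0.0709, 0.2216], [0.4411, -0.0657, 0.2212]]
270 [[0.4407, -0.0708, 0.2254], [0.4417, -0.0658, 0.2242]]
275 [[0.44, -0.0707, 0.2301], [0.4435, -0.0659, 0.2252]]
280 [[0.4403, -0.0706, 0.2334], [0.4395, -0.0659, 0.2347]]
285 [[0.4399, -0.0705, 0.2372], [0.4421, -0.066, 0.2345]]
290 [[0.4419, -0.0706, 0.2379], [0.4454, -0.066, 0.2335]]
295 [[0.4461, -0.0709, 0.2356], [0.4472, -0.0661, 0.2344]]
side 388 [[ 0.4314 -0.1046  0.1915]
 [ 0.4323 -0.1019  0.1927]
 [ 0.4339 -0.1002  0.1986]
 [ 0.4383 -0.0885  0.2116]]
[242.40221526 192.82669687]
```

View pics/s6c.png

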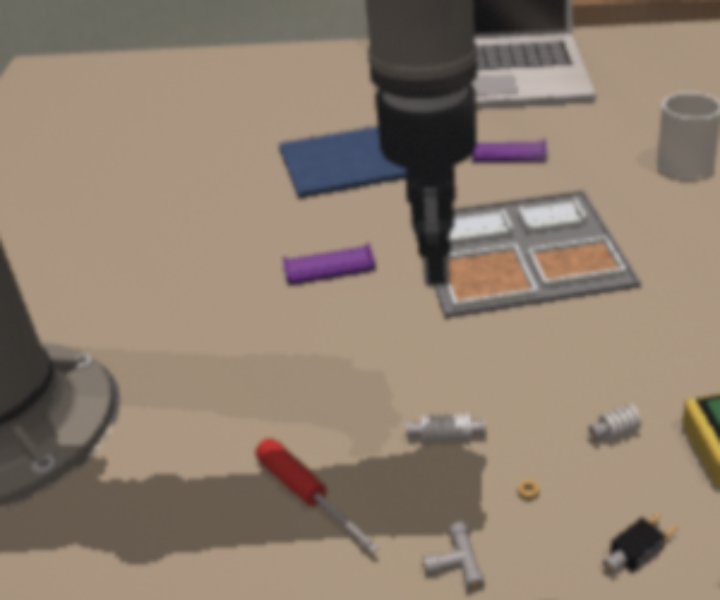

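Both cameras agree: the shut tips are about 42 mm above the reported TCP (reported 0.1495, seen about 0.191). So I need reported z = tip z − 0.042.

drive_tool([
  {"offset": [0,0.027,0.3],"rotation": [0,0,0],"claw": 1},
  {"offset": [0,0.027,0.6],"rotation": [0,0,0],"claw": 1},
  {"offset": [0,0.027,0.6],"rotation": [0,0,0],"claw": 1},
  {"offset": [0,0.027,0.6],"rotation": [0,0,0],"claw": 1},
  {"offset": [0,0.027,0.6],"rotation": [0,0,0],"claw": 1},
  {"offset": [0,0.027,0.6],"rotation": [0,0,0],"claw": 1},
  {"offset": [0,0.027,0.6],"rotation": [0,0,0],"claw": 1},
  {"offset": [0,0.027,0.6],"rotation": [0,0,0],"claw": 1},
])

```text
clock: 7.72
tcp_pos: [0.4517, -0.0651, 0.0611]
orientation: [0.06, 3.138, 0.001]
contact_force: [0.5, -0.9, -0.0]
grip_width: 0.0857
gripper_force: 0.0
```

drive_tool([
  {"offset": [0,0,0.2],"rotation": [0,0,0],"claw": 1},
  {"offset": [0,0,0.4],"rotation": [0,0,0],"claw": 1},
  {"offset": [0,0,0.5],"rotation": [0,0,0],"claw": 1},
  {"offset": [0,0,0.6],"rotation": [0,0,0],"claw": 1},
  {"offset": [0,0,0.61],"rotation": [0,0,0],"claw": 1},
  {"offset": [0,0,0.61],"rotation": [0,0,0],"claw": 1},
  {"offset": [0,0,0.61],"rotation": [0,0,0],"claw": 1},
  {"offset": [0,0,0.61],"rotation": [0,0,0],"claw": 1},
  {"offset": [0,0,0.61],"rotation": [0,0,0],"claw": 1},
  {"offset": [0,0,0.61],"rotation": [0,0,0],"claw": 1},
])

```text
clock: 8.55
tcp_pos: [0.451, -0.065, -0.0312]
orientation: [0.059, 3.139, 0.0]
contact_force: [0.3, -0.6, 0.2]
grip_width: 0.0853
gripper_force: 0.0
```

drive_tool([
  {"offset": [0,0,0],"rotation": [0,0,0],"claw": 0},
  {"offset": [0,0,0],"rotation": [0,0,0],"claw": 0},
  {"offset": [0,0,0],"rotation": [0,0,0],"claw": 0},
  {"offset": [0,0,0],"rotation": [0,0,0],"claw": 0},
  {"offset": [0,0,0],"rotation": [0,0,0],"claw": 0},
  {"offset": [0,0,0],"rotation": [0,0,0],"claw": 0},
  {"offset": [0,0,0],"rotation": [0,0,0],"claw": 0},
  {"offset": [0,0,0],"rotation": [0,0,0],"claw": 0},
  {"offset": [0,0,0],"rotation": [0,0,0],"claw": 0},
], force=40)

```text
clock: 9.3
tcp_pos: [0.4504, -0.0651, -0.0319]
orientation: [0.06, 3.141, 0.0]
contact_force: [-1.1, -0.3, 5.5]
grip_width: 0.0244
gripper_force: 39.0
```

drive_tool([
  {"offset": [0,0,-0.1],"rotation": [0,0,0],"claw": 0},
  {"offset": [0,0,-0.3],"rotation": [0,0,0],"claw": 0},
  {"offset": [0,0,-0.5],"rotation": [0,0,0],"claw": 0},
  {"offset": [0,0,-0.7],"rotation": [0,0,0],"claw": 0},
  {"offset": [0,0,-0.8],"rotation": [0,0,0],"claw": 0},
  {"offset": [0,0,-0.8],"rotation": [0,0,0],"claw": 0},
  {"offset": [0,0,-0.8],"rotation": [0,0,0],"claw": 0},
  {"offset": [0,0,-0.8],"rotation": [0,0,0],"claw": 0},
])

```text
clock: 9.97
tcp_pos: [0.4493, -0.0649, 0.0869]
orientation: [-0.059, -3.139, 0.0]
contact_force: [-1.1, -0.5, -2.3]
grip_width: 0.0243
gripper_force: 39.8
```

```bash
python3 - <<'E'
from h import *
o=get_obs(); print(o['tcp_pos'],o['grip_width'],o['contact_force'])
f=grab_frame('wrist'); save('w7',f); c,d,X=cloud(f,True)
m=(X[...,2]>.06)&(np.hypot(X[...,0]-.45,X[...,1]+.066)<.05)&(X[...,0]<.437);Q=X[m]; print(Q.min(0),Q.max(0),np.percentile(Q[:,2],[5,20,50,80]))
cv2.imwrite('pics/w7c.png',f['frame'][130:384,100:420,::-1])
print(plan([.4941,.2854,.088],98.4))
E
```

```text
[ 0.44931385 -0.06490666  0.08693409] 0.024304430431683444 [-1.13097238 -0.46053263 -2.2656956 ]
[ 0.41172801 -0.11418848  0.12023284] [ 0.43699882 -0.04022764  0.22734012] [0.13478143 0.14218433 0.20515276 0.22001983]
(array([-0.212,  2.346, -0.01 ]), array([ 0.   , -0.001, -0.092]), 458.4)
```

View pics/w7c.png

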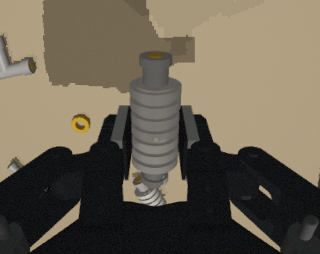

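The attenuator is gripped level and centred at (157,120) in the crop. Carrying it to the long cradle.

drive_tool([
  {"offset": [-0.035,0.4,0],"rotation": [0,0,0],"claw": 0},
  {"offset": [-0.07,0.8,0],"rotation": [0,0,0],"claw": 0},
  {"offset": [-0.07,0.8,0],"rotation": [0,0,0],"claw": 0},
  {"offset": [-0.07,0.8,0],"rotation": [0,0,0],"claw": 0},
  {"offset": [-0.07,0.8,0],"rotation": [0,0,0],"claw": 0},
])

```text
clock: 10.43
tcp_pos: [0.4645, 0.0566, 0.0866]
orientation: [-0.051, -3.139, 0.001]
contact_force: [-0.8, -0.7, -0.3]
grip_width: 0.0244
gripper_force: 39.9
```

drive_tool([
  {"offset": [-0.035,0.4,0],"rotation": [0,0,0],"claw": 0},
  {"offset": [-0.07,0.8,0],"rotation": [0,0,0],"claw": 0},
  {"offset": [-0.07,0.8,0],"rotation": [0,0,0],"claw": 0},
  {"offset": [-0.07,0.8,0],"rotation": [0,0,0],"claw": 0},
  {"offset": [-0.07,0.8,0],"rotation": [0,0,0],"claw": 0},
])

```text
clock: 10.85
tcp_pos: [0.4798, 0.1746, 0.0868]
orientation: [-0.055, -3.139, 0.002]
contact_force: [-0.0, -0.1, -2.1]
grip_width: 0.0243
gripper_force: 40.0
```

drive_tool([
  {"offset": [-0.035,0.4,0],"rotation": [0,0,-0.05],"claw": 0},
  {"offset": [-0.07,0.75,0],"rotation": [0,0,-0.092],"claw": 0},
  {"offset": [-0.07,0.75,0],"rotation": [0,0,-0.092],"claw": 0},
  {"offset": [-0.07,0.75,0],"rotation": [0,0,-0.092],"claw": 0},
  {"offset": [-0.07,0.75,0],"rotation": [0,0,-0.092],"claw": 0},
  {"offset": [-0.07,0.75,0],"rotation": [0,0,-0.092],"claw": 0},
  {"offset": [-0.07,0.75,0],"rotation": [0,0,-0.092],"claw": 0},
  {"offset": [-0.07,0.75,0],"rotation": [0,0,-0.092],"claw": 0},
  {"offset": [-0.07,0.75,0],"rotation": [0,0,-0.092],"claw": 0},
])

```text
clock: 11.6
tcp_pos: [0.4953, 0.2843, 0.088]
orientation: [0.226, -3.133, 0.001]
contact_force: [0.1, -0.2, -1.3]
grip_width: 0.0242
gripper_force: 40.1
```

```bash
python3 - <<'E'
from h import *
o=get_obs(); print(o['clock'],o['tcp_pos'],o['grip_width'],o['contact_force'],plan([.4941,.2854,-.022],98.4))
for n,src in(('now',grab_frame('wrist')),('w2',dict(np.load('w2.npz'))),('w1',dict(np.load('w1.npz')))):
    f=src
    if n=='now': save('w8',f)
    c,d,X=cloud(f,True); hsv=cv2.cvtColor(f['frame'],cv2.COLOR_RGB2HSV)
    H,S,V=[hsv[...,k] for k in range(3)]
    roi=np.hypot(X[...,0]-.556,X[...,1]-.243)<.17
    for nm,m,z in(('white',roi&(S<45)&(V>150),.014),('cork',roi&(S>110)&(V>60),.008)):
        _,l,s,_=cv2.connectedComponentsWithStats(m.astype(np.uint8))
        for k in range(1,len(s)):
            if s[k,4]>300: print(n,nm,s[k],rect(plane(c,d,z)[l==k]))
E
```

```text
11.6 [0.49531209 0.28428806 0.08797176] 0.02422310165872603 [ 0.07440465 -0.17763328 -1.34186932] (array([0.007, 0.009, 0.733]), array([-0.   , -0.   , -0.001]), 458.4)
now white [ 238  121   85  140 5427] (501.5, 309.0, 136.8, 72.8, 9.0)
now white [  99  136  106  102 1461] (512.0, 187.8, 98.6, 98.6, -81.7)
now white [234 149   8  59 358] (490.6, 268.6, 53.8, 6.3, 7.4)
now white [206 210  24  29 501] (537.7, 255.1, 29.2, 21.5, 4.6)
now white [125 244  70  43 506] (597.1, 199.8, 73.0, 53.7, -81.4)
now cork [ 106  141   93   90 7384] (512.4, 186.8, 88.6, 88.2, 8.6)
now cork [ 133  249   58   36 1639] (602.0, 199.6, 61.6, 46.4, -81.5)
w2 white [468  77  20  57 842] (497.6, 289.3, 107.4, 46.6, 8.5)
w2 white [413  80  47  59 397] (512.2, 187.4, 98.9, 98.4, 8.6)
w2 white [424 139  31  57 305] (620.7, 203.3, 100.8, 71.4, 8.9)
w2 white [471 141  17  40 557] (607.5, 305.6, 78.8, 46.5, 8.6)
w2 cork [ 416   83   40   52 1790] (511.9, 189.5, 88.9, 85.6, 8.5)
w2 cork [ 427  142   25   51 1128] (621.6, 206.0, 89.3, 59.0, 8.6)
w1 white [222 166  30  31 465] (534.4, 293.7, 45.7, 33.2, -81.8)
w1 white [138 170  76  61 351] (511.6, 188.3, 98.6, 98.0, 8.4)
w1 white [ 236  191   47   48 1077] (606.8, 304.7, 79.1, 45.2, 8.5)
w1 white [180 213  64  59 392] (620.2, 204.0, 100.3, 72.6, 8.3)
w1 cork [ 142  161   67   66 2310] (512.0, 186.7, 88.5, 87.1, 8.4)
w1 cork [ 185  217   55   51 1409] (621.4, 202.7, 89.2, 60.2, 8.3)
```

View pics/w8.png

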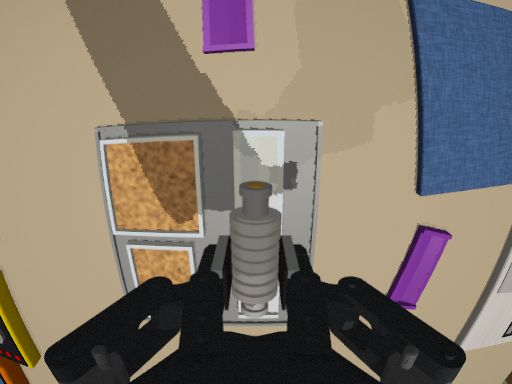

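The attenuator at (255,245) hangs over the long cradle's groove. The close wrist views put the tray centre at (0.559,0.246), so I correct by about 4 mm and lower.

drive_tool([
  {"offset": [-0.012,0.023,0.2],"rotation": [0,0,0],"claw": 0},
  {"offset": [-0.012,0.023,0.4],"rotation": [0,0,0],"claw": 0},
  {"offset": [-0.012,0.023,0.5],"rotation": [0,0,0],"claw": 0},
  {"offset": [-0.012,0.023,0.6],"rotation": [0,0,0],"claw": 0},
  {"offset": [-0.012,0.023,0.65],"rotation": [0,0,0],"claw": 0},
  {"offset": [-0.012,0.023,0.7],"rotation": [0,0,0],"claw": 0},
  {"offset": [-0.012,0.023,0.72],"rotation": [0,0,0],"claw": 0},
  {"offset": [-0.012,0.023,0.73],"rotation": [0,0,0],"claw": 0},
  {"offset": [-0.012,0.023,0.73],"rotation": [0,0,0],"claw": 0},
  {"offset": [-0.012,0.023,0.73],"rotation": [0,0,0],"claw": 0},
  {"offset": [-0.012,0.023,0.73],"rotation": [0,0,0],"claw": 0},
  {"offset": [-0.012,0.023,0.73],"rotation": [0,0,0],"claw": 0},
])

```text
clock: 12.65
tcp_pos: [0.4968, 0.2899, -0.0209]
orientation: [-0.229, 3.132, 0.001]
contact_force: [-1.0, 1.1, -1.6]
grip_width: 0.0243
gripper_force: 40.1
```

```bash
python3 - <<'E'
from h import *
o=get_obs(); print(o['clock'],o['tcp_pos'],o['grip_width'],o['contact_force'])
f=grab_frame('wrist'); save('w9',f)
cv2.imwrite('pics/w9c.png',f['frame'][100:330,120:400,::-1])
E
```

```text
12.65 [ 0.49677234  0.2899206  -0.02090013] 0.024303290420338356 [-1.00666535  1.1497246  -1.56024373]
```

View pics/w9c.png

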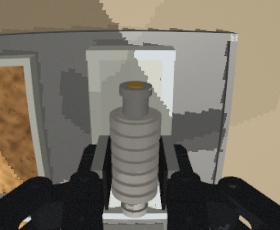

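The attenuator sits over the groove, about 1–2 mm to the right. I nudge it, lower it and release.

drive_tool([
  {"offset": [0,-0.012,0.005],"rotation": [0,0,0],"claw": 0},
  {"offset": [0,-0.012,0.01],"rotation": [0,0,0],"claw": 0},
  {"offset": [0,-0.012,0.01],"rotation": [0,0,0],"claw": 0},
  {"offset": [0,-0.012,0.01],"rotation": [0,0,0],"claw": 0},
  {"offset": [0,-0.012,0.01],"rotation": [0,0,0],"claw": 0.5},
  {"offset": [0,-0.012,0.01],"rotation": [0,0,0],"claw": 0.6},
  {"offset": [0,-0.012,0.01],"rotation": [0,0,0],"claw": 0.6},
  {"offset": [0,-0.012,0.01],"rotation": [0,0,0],"claw": 0.6},
  {"offset": [0,-0.012,0.01],"rotation": [0,0,0],"claw": 0.6},
  {"offset": [0,-0.012,-0.1],"rotation": [0,0,0],"claw": 0.6},
  {"offset": [0,-0.012,-0.4],"rotation": [0,0,0],"claw": 0.6},
  {"offset": [0,-0.012,-0.8],"rotation": [0,0,0],"claw": 1},
  {"offset": [0,-0.012,-0.9],"rotation": [0,0,0],"claw": 1},
  {"offset": [0,-0.012,-0.9],"rotation": [0,0,0],"claw": 1},
  {"offset": [0,-0.012,-0.9],"rotation": [0,0,0],"claw": 1},
  {"offset": [0,-0.012,-0.9],"rotation": [0,0,0],"claw": 1},
])

```text
clock: 14.03
tcp_pos: [0.4962, 0.2877, 0.1132]
orientation: [0.23, -3.133, 0.0]
contact_force: [0.3, -0.3, -0.2]
grip_width: 0.0857
gripper_force: 0.0
```

```bash
python3 - <<'E'
from h import *
o=get_obs(); print(o['clock'],o['tcp_pos'],o['grip_width'])
f=grab_frame('wrist'); save('w10',f); c,d,X=cloud(f,True)
m=(X[...,2]>.021)&(X[...,2]<.06)&(np.hypot(X[...,0]-.497,X[...,1]-.2885)<.06)&(X[...,1]>.25)
print(m.sum(),rect(plane(c,d,.022)[m]),np.percentile(X[m][:,2],[50,95,99]))
print(plan([.6185,-.0755,.11],114),'q7',o['joints'])
E
```

```text
14.0333 [0.49619763 0.28771561 0.11323081] 0.0856620119210546
1779 (499.7, 288.5, 80.2, 25.8, 7.6) [0.03012939 0.03461296 0.03532625]
(array([-0.458, -2.512,  0.017]), array([-0.   , -0.001, -0.136]), -246) q7 [-0.7706265   0.4025179   0.17350173  1.88719753 -0.08959946  0.85965697
  1.16496249]
```

Seated: the top is at 35 mm and the centre at (0.4997,0.2885). Next the dummy load.

drive_tool([
  {"offset": [-0.15,-0.84,0],"rotation": [0,0,0],"claw": 1},
  {"offset": [-0.15,-0.84,0],"rotation": [0,0,0],"claw": 1},
  {"offset": [-0.15,-0.84,0],"rotation": [0,0,0],"claw": 1},
  {"offset": [-0.15,-0.84,0],"rotation": [0,0,0],"claw": 1},
])

```text
clock: 14.42
tcp_pos: [0.5386, 0.1561, 0.1119]
orientation: [0.212, -3.132, 0.009]
contact_force: [-0.1, -1.3, 0.5]
grip_width: 0.0856
gripper_force: 0.0
```

drive_tool([
  {"offset": [-0.15,-0.84,0],"rotation": [0,0,0],"claw": 1},
  {"offset": [-0.15,-0.84,0],"rotation": [0,0,0],"claw": 1},
  {"offset": [-0.15,-0.84,0],"rotation": [0,0,0],"claw": 1},
  {"offset": [-0.15,-0.84,0],"rotation": [0,0,0],"claw": 1},
])

```text
clock: 14.75
tcp_pos: [0.5786, 0.0347, 0.1122]
orientation: [0.212, -3.133, 0.009]
contact_force: [-0.5, -1.4, 0.7]
grip_width: 0.0851
gripper_force: 0.0
```

drive_tool([
  {"offset": [-0.15,-0.84,0],"rotation": [0,0,-0.13],"claw": 0.8},
  {"offset": [-0.15,-0.84,0],"rotation": [0,0,-0.13],"claw": 0.8},
  {"offset": [-0.15,-0.84,0],"rotation": [0,0,-0.13],"claw": 0.8},
  {"offset": [-0.15,-0.84,0],"rotation": [0,0,-0.13],"claw": 0.8},
  {"offset": [-0.15,-0.84,0],"rotation": [0,0,-0.13],"claw": 0.8},
  {"offset": [-0.15,-0.84,0],"rotation": [0,0,-0.13],"claw": 0.8},
  {"offset": [-0.15,-0.84,0],"rotation": [0,0,-0.13],"claw": 0.8},
  {"offset": [-0.15,-0.84,0],"rotation": [0,0,-0.13],"claw": 0.8},
])

```text
clock: 15.42
tcp_pos: [0.6179, -0.074, 0.1128]
orientation: [0.637, -3.075, -0.002]
contact_force: [-0.5, -0.3, 0.2]
grip_width: 0.0686
gripper_force: 0.0
```

```bash
cat >> h.py <<'E'
def look(name,x,y,z,r=.05,yoff=90):
    o=get_obs(); print(o['clock'],o['tcp_pos'].round(4),o['grip_width'].__round__(4))
    f=grab_frame('wrist'); save(name,f); np.savez(name+'.npz',**f); c,d,X=cloud(f,True)
    P=plane(c,d,z); m=(X[...,2]>.0035)&(X[...,2]<.05)&(np.hypot(P[...,0]-x,P[...,1]-y)<r)
    _,l,s,_=cv2.connectedComponentsWithStats(m.astype(np.uint8)); k=1+np.argmax(s[1:,4])
    print(s[k],rect(P[l==k]),P[l==k].mean(0).round(4)); return f,c,d,X,l==k
E
python3 - <<'E'
from h import *
look('w11',.613,-.077,.013)
print(plan([.618,-.0757,-.033],113.5))
E
```

```text
15.4167 [ 0.6179 -0.074   0.1128] 0.0686
[ 240  147   27   53 1181] (613.9, -77.4, 52.6, 25.5, 22.6) [ 0.6152 -0.0771  0.013 ]
(array([ 0.004, -0.01 ,  0.973]), array([ 0.001, -0.   , -0.001]), 473.5)
```

View pics/w11.png

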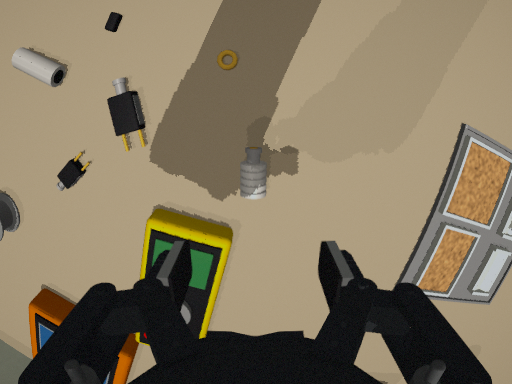

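```bash
python3 - <<'E'
from h import *
f=dict(np.load('w11.npz')); c,d,X=cloud(f,True)
m=(X[...,2]>.012)&(X[...,2]<.07)&(X[...,0]>.655)&(X[...,1]>-.2)&(X[...,1]<-.03)
m[:200]&=True; Q=X[m]; print(m.sum(),Q[:,2].max(),Q[np.argmin(Q[:,0])])
t=np.radians(113.5); y=np.array([np.cos(t),np.sin(t)]); x=np.array([-y[1],y[0]])
r=Q[:,:2]-[.6185,-.0757]; a=r@y; b=r@x; s=(abs(b)<.04); print('within tool x 40mm: tool y max',np.sort(a[s])[-5:]); s=abs(b)<.016; print(np.sort(a[s])[-5:] if s.any() else None, 'bmax',b.max())
E
```

```text
6320 0.054946773432939466 [ 0.67965783 -0.0783356   0.02843046]
within tool x 40mm: tool y max [-0.08181962 -0.08163696 -0.08141747 -0.08131168 -0.08090283]
None bmax -0.034248264099586624
```

drive_tool([
  {"offset": [0,-0.01,0.25],"rotation": [0,0,0],"claw": 0.7},
  {"offset": [0,-0.01,0.5],"rotation": [0,0,0],"claw": 0.7},
  {"offset": [0,-0.01,0.7],"rotation": [0,0,0],"claw": 0.7},
  {"offset": [0,-0.01,0.8],"rotation": [0,0,0],"claw": 0.7},
  {"offset": [0,-0.01,0.9],"rotation": [0,0,0],"claw": 0.7},
  {"offset": [0,-0.01,0.97],"rotation": [0,0,0],"claw": 0.7},
  {"offset": [0,-0.01,0.97],"rotation": [0,0,0],"claw": 0.7},
  {"offset": [0,-0.01,0.97],"rotation": [0,0,0],"claw": 0.7},
  {"offset": [0,-0.01,0.97],"rotation": [0,0,0],"claw": 0.7},
  {"offset": [0,-0.01,0.97],"rotation": [0,0,0],"claw": 0},
  {"offset": [0,-0.01,0.97],"rotation": [0,0,0],"claw": 0},
  {"offset": [0,-0.01,0.97],"rotation": [0,0,0],"claw": 0},
  {"offset": [0,-0.01,0.97],"rotation": [0,0,0],"claw": 0},
  {"offset": [0,-0.01,0.97],"rotation": [0,0,0],"claw": 0},
  {"offset": [0,-0.01,0.97],"rotation": [0,0,0],"claw": 0},
  {"offset": [0,-0.01,0.97],"rotation": [0,0,0],"claw": 0},
  {"offset": [0,-0.01,0.97],"rotation": [0,0,0],"claw": 0},
])

```text
clock: 16.88
tcp_pos: [0.6198, -0.0776, -0.031]
orientation: [-0.633, 3.076, -0.0]
contact_force: [-2.1, 0.2, 7.2]
grip_width: 0.0245
gripper_force: 39.1
```

drive_tool([
  {"offset": [0,0,-0.1],"rotation": [0,0,0],"claw": 0},
  {"offset": [0,0,-0.3],"rotation": [0,0,0],"claw": 0},
  {"offset": [0,0,-0.5],"rotation": [0,0,0],"claw": 0},
  {"offset": [0,0,-0.7],"rotation": [0,0,0],"claw": 0},
  {"offset": [0,0,-0.9],"rotation": [0,0,0],"claw": 0},
  {"offset": [0,0,-0.9],"rotation": [0,0,0],"claw": 0},
  {"offset": [0,0,-0.9],"rotation": [0,0,0],"claw": 0},
  {"offset": [0,0,-0.9],"rotation": [0,0,0],"claw": 0},
])

```text
clock: 17.55
tcp_pos: [0.6184, -0.0775, 0.1024]
orientation: [0.634, -3.076, -0.001]
contact_force: [0.6, -0.8, -2.3]
grip_width: 0.0244
gripper_force: 39.7
```

```bash
python3 - <<'E'
from h import *
o=get_obs(); print(o['clock'],o['tcp_pos'],o['grip_width'],o['gripper_force'])
t=np.radians(8.5); R=np.array([[np.cos(t),-np.sin(t)],[np.sin(t),np.cos(t)]]); C=np.array([.559,.2462])
for n,v in dict(short=(.055,.051),sq=(-.055,-.051),ob=(.055,-.051)).items(): print(n,C+R@v)
p=C+R@np.array([.055,.051]); print(plan([*(p+np.array([.0,0])),.1],98.5))
f=grab_frame('wrist'); save('w12',f)
E
```

```text
17.55 [ 0.61835089 -0.07746752  0.1023538 ] 0.02438248951156606 39.67850089073181
short [0.60585759 0.30476933]
sq [0.51214241 0.18763067]
ob [0.62093415 0.20388971]
(array([-0.931,  2.374,  0.016]), array([ 0.   , -0.   ,  0.129]), 98.5)
```

```bash
python3 - <<'E'
from h import *
print(plan([.6118,.3057,.1],98.5))
E
```

```text
(array([-0.972,  2.363,  0.012]), array([ 0.   , -0.001,  0.129]), 98.5)
```

drive_tool([
  {"offset": [-0.16,0.4,0],"rotation": [0,0,0],"claw": 0},
  {"offset": [-0.325,0.79,0],"rotation": [0,0,0],"claw": 0},
  {"offset": [-0.325,0.79,0],"rotation": [0,0,0],"claw": 0},
  {"offset": [-0.325,0.79,0],"rotation": [0,0,0],"claw": 0},
  {"offset": [-0.325,0.79,0],"rotation": [0,0,0],"claw": 0},
])

```text
clock: 18.02
tcp_pos: [0.6155, 0.0556, 0.101]
orientation: [0.645, -3.072, -0.003]
contact_force: [0.4, -0.9, -1.3]
grip_width: 0.0244
gripper_force: 39.8
```

drive_tool([
  {"offset": [-0.16,0.4,0],"rotation": [0,0,0],"claw": 0},
  {"offset": [-0.325,0.79,0],"rotation": [0,0,0],"claw": 0},
  {"offset": [-0.325,0.79,0],"rotation": [0,0,0],"claw": 0},
  {"offset": [-0.325,0.79,0],"rotation": [0,0,0],"claw": 0},
  {"offset": [-0.325,0.79,0],"rotation": [0,0,0],"claw": 0},
])

```text
clock: 18.43
tcp_pos: [0.6136, 0.1821, 0.1013]
orientation: [0.642, -3.073, -0.002]
contact_force: [0.1, -1.1, -1.4]
grip_width: 0.0243
gripper_force: 39.8
```

drive_tool([
  {"offset": [-0.16,0.4,0],"rotation": [0,0,0.06],"claw": 0},
  {"offset": [-0.325,0.79,0],"rotation": [0,0,0.129],"claw": 0},
  {"offset": [-0.325,0.79,0],"rotation": [0,0,0.129],"claw": 0},
  {"offset": [-0.325,0.79,0],"rotation": [0,0,0.129],"claw": 0},
  {"offset": [-0.325,0.79,0],"rotation": [0,0,0.129],"claw": 0},
  {"offset": [-0.325,0.79,0],"rotation": [0,0,0.129],"claw": 0},
  {"offset": [-0.325,0.79,0],"rotation": [0,0,0.129],"claw": 0},
  {"offset": [-0.325,0.79,0],"rotation": [0,0,0.129],"claw": 0},
])

```text
clock: 19.1
tcp_pos: [0.6137, 0.3034, 0.1027]
orientation: [0.227, -3.133, 0.003]
contact_force: [-0.1, 0.9, -0.9]
grip_width: 0.0239
gripper_force: 39.9
```

```bash
python3 - <<'E'
from h import *
o=get_obs(); print(o['clock'],o['tcp_pos'],o['grip_width'],plan([.6118,.3057,-.0215],98.5))
E
```

```text
19.1 [0.61374394 0.30340837 0.1027423 ] 0.023909941595030838 (array([0.01 , 0.018, 0.828]), array([-0.001, -0.   , -0.002]), 458.5)
```

drive_tool([
  {"offset": [0.005,0.008,0.2],"rotation": [0,0,0],"claw": 0},
  {"offset": [0.005,0.008,0.4],"rotation": [0,0,0],"claw": 0},
  {"offset": [0.005,0.008,0.6],"rotation": [0,0,0],"claw": 0},
  {"offset": [0.005,0.008,0.7],"rotation": [0,0,0],"claw": 0},
  {"offset": [0.005,0.008,0.76],"rotation": [0,0,0],"claw": 0},
  {"offset": [0.005,0.008,0.8],"rotation": [0,0,0],"claw": 0},
  {"offset": [0.005,0.008,0.815],"rotation": [0,0,0],"claw": 0},
  {"offset": [0.005,0.008,0.82],"rotation": [0,0,0],"claw": 0},
  {"offset": [0.005,0.008,0.82],"rotation": [0,0,0],"claw": 0},
  {"offset": [0.005,0.008,0.82],"rotation": [0,0,0],"claw": 0},
  {"offset": [0.005,0.008,0.82],"rotation": [0,0,0],"claw": 0},
  {"offset": [0.005,0.008,0.82],"rotation": [0,0,0],"claw": 0},
])

```text
clock: 20.1
tcp_pos: [0.6125, 0.3081, -0.0192]
orientation: [-0.233, 3.132, 0.001]
contact_force: [0.1, 0.1, -1.4]
grip_width: 0.0246
gripper_force: 39.9
```

```bash
python3 - <<'E'
from h import *
o=get_obs(); print(o['clock'],o['tcp_pos'],o['grip_width'],o['contact_force'])
f=grab_frame('wrist'); save('w13',f)
cv2.imwrite('pics/w13c.png',f['frame'][100:330,120:400,::-1])
E
```

```text
20.1 [ 0.61246748  0.30809792 -0.01921876] 0.024573585823669992 [ 0.05953994  0.10194238 -1.35431873]
```

View pics/w13c.png

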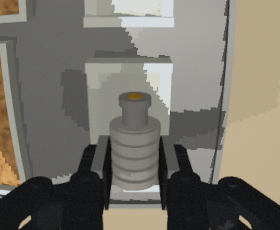

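The load sits over the short cradle's groove, about 2 mm to the right. I nudge it, lower it and release. That was my last picture, so from here I check by numbers.

drive_tool([
  {"offset": [0,-0.016,0.01],"rotation": [0,0,0],"claw": 0},
  {"offset": [0,-0.016,0.018],"rotation": [0,0,0],"claw": 0},
  {"offset": [0,-0.016,0.018],"rotation": [0,0,0],"claw": 0},
  {"offset": [0,-0.016,0.018],"rotation": [0,0,0],"claw": 0},
  {"offset": [0,-0.016,0.018],"rotation": [0,0,0],"claw": 0.5},
  {"offset": [0,-0.016,0.018],"rotation": [0,0,0],"claw": 0.6},
  {"offset": [0,-0.016,0.018],"rotation": [0,0,0],"claw": 0.6},
  {"offset": [0,-0.016,0.018],"rotation": [0,0,0],"claw": 0.6},
  {"offset": [0,-0.016,0.018],"rotation": [0,0,0],"claw": 0.6},
  {"offset": [0,-0.016,-0.1],"rotation": [0,0,0],"claw": 0.6},
  {"offset": [0,-0.016,-0.4],"rotation": [0,0,0],"claw": 0.6},
  {"offset": [0,-0.016,-0.8],"rotation": [0,0,0],"claw": 1},
  {"offset": [0,-0.016,-0.9],"rotation": [0,0,0],"claw": 1},
  {"offset": [0,-0.016,-0.9],"rotation": [0,0,0],"claw": 1},
  {"offset": [0,-0.016,-0.9],"rotation": [0,0,0],"claw": 1},
  {"offset": [0,-0.016,-0.9],"rotation": [0,0,0],"claw": 1},
])

```text
clock: 21.48
tcp_pos: [0.612, 0.3054, 0.1146]
orientation: [0.233, -3.132, -0.0]
contact_force: [-0.1, 0.3, -0.6]
grip_width: 0.0853
gripper_force: 0.0
```

```bash
python3 - <<'E'
from h import *
o=get_obs(); print(o['clock'],o['tcp_pos'],o['grip_width'])
f=grab_frame('wrist'); save('w14',f); c,d,X=cloud(f,True)
m=(X[...,2]>.021)&(X[...,2]<.06)&(np.hypot(X[...,0]-.606,X[...,1]-.305)<.05)
print(m.sum(),rect(plane(c,d,.022)[m]),np.percentile(X[m][:,2],[50,95,99]))
print(plan([.436,-.221,.11],99.8))
E
```

```text
21.4833 [0.61197881 0.30535002 0.11463218] 0.08531449524119088
1188 (607.6, 304.6, 52.4, 25.4, 8.4) [0.03060246 0.03443631 0.035056  ]
(array([ 1.674, -3.296,  0.03 ]), array([-0.   , -0.001, -0.011]), 459.8)
```

The load is seated, with its top at 35 mm. On to the tee.

drive_tool([
  {"offset": [0.42,-0.82,0],"rotation": [0,0,0],"claw": 1},
  {"offset": [0.42,-0.82,0],"rotation": [0,0,0],"claw": 1},
  {"offset": [0.42,-0.82,0],"rotation": [0,0,0],"claw": 1},
  {"offset": [0.42,-0.82,0],"rotation": [0,0,0],"claw": 1},
  {"offset": [0.42,-0.82,0],"rotation": [0,0,0],"claw": 1},
])

```text
clock: 21.95
tcp_pos: [0.5662, 0.1683, 0.1134]
orientation: [0.222, -3.13, 0.005]
contact_force: [0.2, -0.2, 0.1]
grip_width: 0.0856
gripper_force: 0.0
```

drive_tool([
  {"offset": [0.42,-0.82,0],"rotation": [0,0,0],"claw": 1},
  {"offset": [0.42,-0.82,0],"rotation": [0,0,0],"claw": 1},
  {"offset": [0.42,-0.82,0],"rotation": [0,0,0],"claw": 1},
  {"offset": [0.42,-0.82,0],"rotation": [0,0,0],"claw": 1},
  {"offset": [0.42,-0.82,0],"rotation": [0,0,0],"claw": 1},
])

```text
clock: 22.37
tcp_pos: [0.5224, 0.0395, 0.114]
orientation: [0.223, -3.131, 0.002]
contact_force: [-0.3, 0.3, 0.3]
grip_width: 0.0854
gripper_force: 0.0
```

drive_tool([
  {"offset": [0.42,-0.82,0],"rotation": [0,0,0],"claw": 1},
  {"offset": [0.42,-0.82,0],"rotation": [0,0,0],"claw": 1},
  {"offset": [0.42,-0.82,0],"rotation": [0,0,0],"claw": 1},
  {"offset": [0.42,-0.82,0],"rotation": [0,0,0],"claw": 1},
  {"offset": [0.42,-0.82,0],"rotation": [0,0,0],"claw": 1},
])

```text
clock: 22.78
tcp_pos: [0.479, -0.0901, 0.1144]
orientation: [0.225, -3.132, 0.001]
contact_force: [-0.7, -0.3, 0.4]
grip_width: 0.0852
gripper_force: 0.0
```

drive_tool([
  {"offset": [0.41,-0.82,0],"rotation": [0,0,-0.011],"claw": 0.7},
  {"offset": [0.41,-0.82,0],"rotation": [0,0,-0.011],"claw": 0.7},
  {"offset": [0.41,-0.82,0],"rotation": [0,0,-0.011],"claw": 0.7},
  {"offset": [0.41,-0.82,0],"rotation": [0,0,-0.011],"claw": 0.7},
  {"offset": [0.41,-0.82,0],"rotation": [0,0,-0.011],"claw": 0.7},
  {"offset": [0.41,-0.82,0],"rotation": [0,0,-0.011],"claw": 0.7},
  {"offset": [0.41,-0.82,0],"rotation": [0,0,-0.011],"claw": 0.7},
  {"offset": [0.41,-0.82,0],"rotation": [0,0,-0.011],"claw": 0.7},
  {"offset": [0.41,-0.82,0],"rotation": [0,0,-0.011],"claw": 0.7},
])

```text
clock: 23.53
tcp_pos: [0.4382, -0.2163, 0.1148]
orientation: [0.272, -3.13, -0.001]
contact_force: [-0.1, 0.1, 0.5]
grip_width: 0.0598
gripper_force: 0.0
```

```bash
python3 - <<'E'
from h import *
f,c,d,X,m=look('w15',.448,-.218,.008)
# edges in frame of rect: stem pixels = far part along -x
P=plane(c,d,.008)[m][:,:2]; t=np.radians(9.8); ux=-np.array([np.cos(t),np.sin(t)]); uy=np.array([-np.sin(t),np.cos(t)])
a=P@ux; b=P@uy; print('along stem',a.min(),a.max()); s=a>a.max()-.018; print('stem width',b[s].min(),b[s].max(),'bar',b.min(),b.max())
e=a.max()-.012; g=e*ux+(b[s].min()+b[s].max())/2*uy; print('grip',g); print(plan([*g,-.038],99.8))
E
```

```text
23.5333 [ 0.4382 -0.2163  0.1148] 0.0598
[ 220  162   62   44 1213] (446.4, -218.7, 63.2, 45.4, -80.1) [ 0.4532 -0.2174  0.008 ]
along stem -0.425450122209773 -0.3799957852143561
stem width -0.2988865869218727 -0.2838882233186252 bar -0.3230599811176631 -0.2598634874934402
grip [ 0.43587265 -0.22041404]
(array([ 0.019, -0.023,  1.019]), array([0.   , 0.   , 0.001]), -260.2)
```

drive_tool([
  {"offset": [0.015,-0.018,0.3],"rotation": [0,0,0],"claw": 0.7},
  {"offset": [0.015,-0.018,0.5],"rotation": [0,0,0],"claw": 0.7},
  {"offset": [0.015,-0.018,0.6],"rotation": [0,0,0],"claw": 0.7},
  {"offset": [0.015,-0.018,0.6],"rotation": [0,0,0],"claw": 0.7},
  {"offset": [0.015,-0.018,0.6],"rotation": [0,0,0],"claw": 0.7},
])

```text
clock: 24.0
tcp_pos: [0.4353, -0.2207, 0.0247]
orientation: [0.268, -3.129, -0.001]
contact_force: [-0.6, 0.0, 0.5]
grip_width: 0.0602
gripper_force: 0.0
```

drive_tool([
  {"offset": [0,0,0.2],"rotation": [0,0,0],"claw": 0.7},
  {"offset": [0,0,0.3],"rotation": [0,0,0],"claw": 0.7},
  {"offset": [0,0,0.4],"rotation": [0,0,0],"claw": 0.6},
  {"offset": [0,0,0.412],"rotation": [0,0,0],"claw": 0.6},
  {"offset": [0,0,0.412],"rotation": [0,0,0],"claw": 0.6},
  {"offset": [0,0,0.412],"rotation": [0,0,0],"claw": 0.6},
  {"offset": [0,0,0.412],"rotation": [0,0,0],"claw": 0.6},
  {"offset": [0,0,0.412],"rotation": [0,0,0],"claw": 0},
  {"offset": [0,0,0.412],"rotation": [0,0,0],"claw": 0},
  {"offset": [0,0,0.412],"rotation": [0,0,0],"claw": 0},
  {"offset": [0,0,0.412],"rotation": [0,0,0],"claw": 0},
  {"offset": [0,0,0.412],"rotation": [0,0,0],"claw": 0},
  {"offset": [0,0,0.412],"rotation": [0,0,0],"claw": 0},
  {"offset": [0,0,0.412],"rotation": [0,0,0],"claw": 0},
  {"offset": [0,0,0.412],"rotation": [0,0,0],"claw": 0},
], force=50)

```text
clock: 25.25
tcp_pos: [0.4359, -0.2213, -0.0362]
orientation: [-0.267, 3.129, -0.0]
contact_force: [-1.8, 0.7, 7.1]
grip_width: 0.0136
gripper_force: 48.7
```

drive_tool([
  {"offset": [0,0,-0.1],"rotation": [0,0,0],"claw": 0},
  {"offset": [0,0,-0.3],"rotation": [0,0,0],"claw": 0},
  {"offset": [0,0,-0.5],"rotation": [0,0,0],"claw": 0},
  {"offset": [0,0,-0.7],"rotation": [0,0,0],"claw": 0},
  {"offset": [0,0,-0.9],"rotation": [0,0,0],"claw": 0},
  {"offset": [0,0,-0.9],"rotation": [0,0,0],"claw": 0},
  {"offset": [0,0,-0.9],"rotation": [0,0,0],"claw": 0},
  {"offset": [0,0,-0.9],"rotation": [0,0,0],"claw": 0},
])

```text
clock: 25.92
tcp_pos: [0.435, -0.2208, 0.0977]
orientation: [0.267, -3.13, -0.001]
contact_force: [0.4, 0.0, -1.9]
grip_width: 0.0139
gripper_force: 49.0
```

```bash
python3 - <<'E'
from h import *
o=get_obs(); print(o['clock'],o['tcp_pos'],o['grip_width'])
f=grab_frame('wrist'); c,d,X=cloud(f,True); t=o['tcp_pos']
m=(X[...,2]>.05)&(X[...,0]<t[0]-.002)&(X[...,0]>t[0]-.06)&(abs(X[...,1]-t[1])<.012); Q=X[m]-t; print(m.sum(),Q.min(0),Q.max(0),np.percentile(Q[:,2],[2,20,50,80]))
# stem end to the -x side, TCP at +10 local -> origin is TCP +10mm along +x(9.8deg)
print(plan([.512-.0095,.1876-.0015,.1],98.5))
E
```

```text
25.9167 [ 0.43502638 -0.22077547  0.09767911] 0.013861895219679834
8217 [-0.02139485 -0.01199968  0.03580057] [-0.00201806  0.01199579  0.14027614] [0.04357124 0.07501008 0.11852244 0.12966681]
(array([-0.906,  2.596, -0.018]), array([ 0.001, -0.001,  0.011]), 98.5)
```

drive_tool([
  {"offset": [-0.15,0.43,0],"rotation": [0,0,0],"claw": 0},
  {"offset": [-0.3,0.86,0],"rotation": [0,0,0],"claw": 0},
  {"offset": [-0.3,0.86,0],"rotation": [0,0,0],"claw": 0},
  {"offset": [-0.3,0.86,0],"rotation": [0,0,0],"claw": 0},
  {"offset": [-0.3,0.86,0],"rotation": [0,0,0],"claw": 0},
])

```text
clock: 26.38
tcp_pos: [0.4576, -0.0821, 0.0966]
orientation: [0.278, -3.126, -0.002]
contact_force: [0.5, -0.1, -1.0]
grip_width: 0.0139
gripper_force: 49.1
```

drive_tool([
  {"offset": [-0.15,0.43,0],"rotation": [0,0,0],"claw": 0},
  {"offset": [-0.3,0.86,0],"rotation": [0,0,0],"claw": 0},
  {"offset": [-0.3,0.86,0],"rotation": [0,0,0],"claw": 0},
  {"offset": [-0.3,0.86,0],"rotation": [0,0,0],"claw": 0},
  {"offset": [-0.3,0.86,0],"rotation": [0,0,0],"claw": 0},
])

```text
clock: 26.8
tcp_pos: [0.4805, 0.0514, 0.0971]
orientation: [0.276, -3.128, -0.001]
contact_force: [0.4, 0.4, -1.5]
grip_width: 0.0137
gripper_force: 49.2
```

drive_tool([
  {"offset": [-0.15,0.43,0],"rotation": [0,0,0],"claw": 0},
  {"offset": [-0.3,0.86,0],"rotation": [0,0,0.01],"claw": 0},
  {"offset": [-0.3,0.86,0],"rotation": [0,0,0.01],"claw": 0},
  {"offset": [-0.3,0.86,0],"rotation": [0,0,0.01],"claw": 0},
  {"offset": [-0.3,0.86,0],"rotation": [0,0,0.01],"claw": 0},
  {"offset": [-0.3,0.86,0],"rotation": [0,0,0.01],"claw": 0},
  {"offset": [-0.3,0.86,0],"rotation": [0,0,0.01],"claw": 0},
  {"offset": [-0.3,0.86,0],"rotation": [0,0,0.01],"claw": 0},
  {"offset": [-0.3,0.86,0],"rotation": [0,0,0.01],"claw": 0},
])

```text
clock: 27.55
tcp_pos: [0.503, 0.1808, 0.0981]
orientation: [0.231, -3.133, 0.001]
contact_force: [-0.2, 0.5, -0.8]
grip_width: 0.0138
gripper_force: 49.3
```

```bash
python3 - <<'E'
from h import *
o=get_obs(); print(o['clock'],o['tcp_pos'],o['grip_width'])
print(plan([.5025,.186,-.027],98.5))
E
```

```text
27.55 [0.50302575 0.18077515 0.09806341] 0.013831710777875
(array([-0.002,  0.036,  0.834]), array([-0.   , -0.   , -0.001]), 458.5)
```

drive_tool([
  {"offset": [0,0.025,0.2],"rotation": [0,0,0],"claw": 0},
  {"offset": [0,0.025,0.4],"rotation": [0,0,0],"claw": 0},
  {"offset": [0,0.025,0.6],"rotation": [0,0,0],"claw": 0},
  {"offset": [0,0.025,0.7],"rotation": [0,0,0],"claw": 0},
  {"offset": [0,0.025,0.76],"rotation": [0,0,0],"claw": 0},
  {"offset": [0,0.025,0.8],"rotation": [0,0,0],"claw": 0},
  {"offset": [0,0.025,0.82],"rotation": [0,0,0],"claw": 0},
  {"offset": [0,0.025,0.835],"rotation": [0,0,0],"claw": 0},
  {"offset": [0,0.025,0.838],"rotation": [0,0,0],"claw": 0},
  {"offset": [0,0.025,0.838],"rotation": [0,0,0],"claw": 0},
  {"offset": [0,0.025,0.838],"rotation": [0,0,0],"claw": 0},
  {"offset": [0,0.025,0.838],"rotation": [0,0,0],"claw": 0},
])

```text
clock: 28.55
tcp_pos: [0.5029, 0.187, -0.0269]
orientation: [-0.236, 3.132, 0.001]
contact_force: [-0.1, 0.8, -1.2]
grip_width: 0.0139
gripper_force: 49.2
```

drive_tool([
  {"offset": [0,0,0],"rotation": [0,0,0],"claw": 0.45},
  {"offset": [0,0,0],"rotation": [0,0,0],"claw": 0.45},
  {"offset": [0,0,0],"rotation": [0,0,0],"claw": 0.45},
  {"offset": [0,0,0],"rotation": [0,0,0],"claw": 0.45},
  {"offset": [0,0,0],"rotation": [0,0,0],"claw": 0.45},
  {"offset": [0,0,-0.1],"rotation": [0,0,0],"claw": 0.45},
  {"offset": [0,0,-0.4],"rotation": [0,0,0],"claw": 0.45},
  {"offset": [0,0,-0.8],"rotation": [0,0,0],"claw": 1},
  {"offset": [0,0,-0.9],"rotation": [0,0,0],"claw": 1},
  {"offset": [0,0,-0.9],"rotation": [0,0,0],"claw": 1},
  {"offset": [0,0,-0.9],"rotation": [0,0,0],"claw": 1},
  {"offset": [0,0,-0.9],"rotation": [0,0,0],"claw": 1},
])

```text
clock: 29.55
tcp_pos: [0.502, 0.1867, 0.1073]
orientation: [0.236, -3.132, -0.0]
contact_force: [-0.1, -1.2, -0.3]
grip_width: 0.0856
gripper_force: 0.0
```

```bash
python3 - <<'E'
from h import *
o=get_obs(); print(o['clock'],o['tcp_pos'],o['grip_width'])
f=grab_frame('wrist'); save('w16',f); c,d,X=cloud(f,True)
m=(X[...,2]>.0155)&(X[...,2]<.05)&(np.hypot(X[...,0]-.512,X[...,1]-.1876)<.045)
print(m.sum(),rect(plane(c,d,.016)[m]),np.percentile(X[m][:,2],[5,50,95,99]))
print(plan([.6058,-.2198,.11],125))
E
```

```text
29.55 [0.50201312 0.18673507 0.10727808] 0.08560246460144184
1318 (514.2, 189.0, 63.5, 44.5, -80.3) [0.01727863 0.02133906 0.02368479 0.02432691]
(array([-0.282, -2.782, -0.022]), array([-0.   , -0.001, -0.23 ]), 485)
```

The tee lies flat in the bay, with its top at 24 mm and its centre 2 mm off. Now the twin plug.

drive_tool([
  {"offset": [-0.094,-0.92,0],"rotation": [0,0,0],"claw": 1},
  {"offset": [-0.094,-0.92,0],"rotation": [0,0,0],"claw": 1},
  {"offset": [-0.094,-0.92,0],"rotation": [0,0,0],"claw": 1},
  {"offset": [-0.094,-0.92,0],"rotation": [0,0,0],"claw": 1},
  {"offset": [-0.094,-0.92,0],"rotation": [0,0,0],"claw": 1},
])

```text
clock: 30.02
tcp_pos: [0.5366, 0.0465, 0.1059]
orientation: [0.223, -3.131, 0.005]
contact_force: [-0.1, 0.2, -0.8]
grip_width: 0.0856
gripper_force: 0.0
```

drive_tool([
  {"offset": [-0.094,-0.92,0],"rotation": [0,0,0],"claw": 1},
  {"offset": [-0.094,-0.92,0],"rotation": [0,0,0],"claw": 1},
  {"offset": [-0.094,-0.92,0],"rotation": [0,0,0],"claw": 1},
  {"offset": [-0.094,-0.92,0],"rotation": [0,0,0],"claw": 1},
  {"offset": [-0.094,-0.92,0],"rotation": [0,0,0],"claw": 1},
])

```text
clock: 30.43
tcp_pos: [0.5711, -0.0864, 0.1061]
orientation: [0.226, -3.131, 0.003]
contact_force: [0.2, 0.1, -0.6]
grip_width: 0.0854
gripper_force: 0.0
```

drive_tool([
  {"offset": [-0.094,-0.92,0],"rotation": [0,0,-0.06],"claw": 0.7},
  {"offset": [-0.094,-0.92,0],"rotation": [0,0,-0.12],"claw": 0.7},
  {"offset": [-0.094,-0.92,0],"rotation": [0,0,-0.18],"claw": 0.7},
  {"offset": [-0.094,-0.92,0],"rotation": [0,0,-0.23],"claw": 0.7},
  {"offset": [-0.094,-0.92,0],"rotation": [0,0,-0.23],"claw": 0.7},
  {"offset": [-0.094,-0.92,0],"rotation": [0,0,-0.23],"claw": 0.7},
  {"offset": [-0.094,-0.92,0],"rotation": [0,0,-0.23],"claw": 0.7},
  {"offset": [-0.094,-0.92,0],"rotation": [0,0,-0.23],"claw": 0.7},
  {"offset": [-0.094,-0.92,0],"rotation": [0,0,-0.23],"claw": 0.7},
  {"offset": [-0.094,-0.92,0],"rotation": [0,0,-0.23],"claw": 0.7},
])

```text
clock: 31.27
tcp_pos: [0.6064, -0.2145, 0.1074]
orientation: [-0.946, 2.996, 0.001]
contact_force: [0.7, 0.4, 0.3]
grip_width: 0.0599
gripper_force: 0.0
```

```bash
python3 - <<'E'
from h import *
f,c,d,X,m=look('w17',.606,-.22,.010)
V=f['frame'].max(2); Q=plane(c,d,.020)
b=m&(V<60)&(X[...,2]>.016); k=cv2.morphologyEx(b.astype(np.uint8),cv2.MORPH_OPEN,np.ones((3,3)))>0
print('block top',k.sum(),rect(Q[k]),Q[k].mean(0))
r=rect(Q[k]); 
g=m&(f['frame'][...,0].astype(int)-f['frame'][...,2]>40); print('pins',g.sum(),plane(c,d,.01)[g].mean(0))
print(plan([r[0]/1000,r[1]/1000,-.034],r[4]+90))
E
```

```text
31.2667 [ 0.6064 -0.2145  0.1074] 0.0599
[ 235  138   31   76 1654] (607.3, -219.9, 75.9, 29.2, 35.6) [ 0.6054 -0.2209  0.01  ]
block top 1176 (605.2, -220.6, 38.9, 27.3, 34.9) [ 0.60488121 -0.22089839  0.02      ]
pins 140 [ 0.62640933 -0.20570337  0.01      ]
(array([ 0.028, -0.027,  0.944]), array([0.   , 0.   , 0.001]), -235.1)
```

The block top is 39 × 27 mm at yaw 34.9°, so it is the larger plug. Gripping it now.

drive_tool([
  {"offset": [0.02,-0.022,0.25],"rotation": [0,0,0],"claw": 0.7},
  {"offset": [0.02,-0.022,0.5],"rotation": [0,0,0],"claw": 0.7},
  {"offset": [0.02,-0.022,0.7],"rotation": [0,0,0],"claw": 0.7},
  {"offset": [0.02,-0.022,0.8],"rotation": [0,0,0],"claw": 0.7},
  {"offset": [0.02,-0.022,0.9],"rotation": [0,0,0],"claw": 0.7},
  {"offset": [0.02,-0.022,0.944],"rotation": [0,0,0],"claw": 0.7},
  {"offset": [0.02,-0.022,0.944],"rotation": [0,0,0],"claw": 0.7},
  {"offset": [0.02,-0.022,0.944],"rotation": [0,0,0],"claw": 0.7},
  {"offset": [0.02,-0.022,0.944],"rotation": [0,0,0],"claw": 0.7},
  {"offset": [0.02,-0.022,0.944],"rotation": [0,0,0],"claw": 0},
  {"offset": [0.02,-0.022,0.944],"rotation": [0,0,0],"claw": 0},
  {"offset": [0.02,-0.022,0.944],"rotation": [0,0,0],"claw": 0},
  {"offset": [0.02,-0.022,0.944],"rotation": [0,0,0],"claw": 0},
  {"offset": [0.02,-0.022,0.944],"rotation": [0,0,0],"claw": 0},
  {"offset": [0.02,-0.022,0.944],"rotation": [0,0,0],"claw": 0},
  {"offset": [0.02,-0.022,0.944],"rotation": [0,0,0],"claw": 0},
  {"offset": [0.02,-0.022,0.944],"rotation": [0,0,0],"claw": 0},
])

```text
clock: 32.73
tcp_pos: [0.6065, -0.2209, -0.033]
orientation: [-0.943, 2.995, -0.001]
contact_force: [-0.7, -0.1, 5.5]
grip_width: 0.0268
gripper_force: 50.3
```

drive_tool([
  {"offset": [0,0,-0.1],"rotation": [0,0,0],"claw": 0},
  {"offset": [0,0,-0.3],"rotation": [0,0,0],"claw": 0},
  {"offset": [0,0,-0.5],"rotation": [0,0,0],"claw": 0},
  {"offset": [0,0,-0.7],"rotation": [0,0,0],"claw": 0},
  {"offset": [0,0,-0.9],"rotation": [0,0,0],"claw": 0},
  {"offset": [0,0,-0.9],"rotation": [0,0,0],"claw": 0},
  {"offset": [0,0,-0.9],"rotation": [0,0,0],"claw": 0},
  {"offset": [0,0,-0.9],"rotation": [0,0,0],"claw": 0},
])

```text
clock: 33.4
tcp_pos: [0.6052, -0.2204, 0.1009]
orientation: [0.944, -2.996, -0.001]
contact_force: [0.1, 0.2, -1.1]
grip_width: 0.0264
gripper_force: 49.5
```

```bash
python3 - <<'E'
from h import *
o=get_obs(); print(o['clock'],o['tcp_pos'],o['grip_width'],o['joints'])
# TCP near block centre; outline -38..36 nearly symmetric
print(plan([.6209,.2039,.1],98.5))
E
```

```text
33.4 [ 0.60516993 -0.22038494  0.10094487] 0.026402826288745962 [ 0.09170434  0.52627205  0.22180531  1.72669853 -0.14133222  0.90466501
  2.55305693]
(array([-1.707,  2.258,  0.007]), array([ 0.   , -0.   ,  0.231]), 98.5)
```

drive_tool([
  {"offset": [-0.28,0.37,0],"rotation": [0,0,0],"claw": 0},
  {"offset": [-0.57,0.755,0],"rotation": [0,0,0],"claw": 0},
  {"offset": [-0.57,0.755,0],"rotation": [0,0,0],"claw": 0},
  {"offset": [-0.57,0.755,0],"rotation": [0,0,0],"claw": 0},
  {"offset": [-0.57,0.755,0],"rotation": [0,0,0],"claw": 0},
])

```text
clock: 33.82
tcp_pos: [0.6099, -0.071, 0.0989]
orientation: [0.957, -2.99, -0.007]
contact_force: [0.6, 1.0, 0.1]
grip_width: 0.0265
gripper_force: 49.5
```

drive_tool([
  {"offset": [-0.28,0.37,0],"rotation": [0,0,0],"claw": 0},
  {"offset": [-0.57,0.755,0],"rotation": [0,0,0],"claw": 0},
  {"offset": [-0.57,0.755,0],"rotation": [0,0,0],"claw": 0},
  {"offset": [-0.57,0.755,0],"rotation": [0,0,0],"claw": 0},
  {"offset": [-0.57,0.755,0],"rotation": [0,0,0],"claw": 0},
])

```text
clock: 34.23
tcp_pos: [0.6148, 0.0695, 0.0992]
orientation: [0.955, -2.991, -0.005]
contact_force: [0.5, 0.0, -0.1]
grip_width: 0.0268
gripper_force: 49.5
```

drive_tool([
  {"offset": [-0.28,0.37,0],"rotation": [0,0,0.06],"claw": 0},
  {"offset": [-0.57,0.75,0],"rotation": [0,0,0.12],"claw": 0},
  {"offset": [-0.57,0.75,0],"rotation": [0,0,0.18],"claw": 0},
  {"offset": [-0.57,0.75,0],"rotation": [0,0,0.231],"claw": 0},
  {"offset": [-0.57,0.75,0],"rotation": [0,0,0.231],"claw": 0},
  {"offset": [-0.57,0.75,0],"rotation": [0,0,0.231],"claw": 0},
  {"offset": [-0.57,0.75,0],"rotation": [0,0,0.231],"claw": 0},
  {"offset": [-0.57,0.75,0],"rotation": [0,0,0.231],"claw": 0},
  {"offset": [-0.57,0.75,0],"rotation": [0,0,0.231],"claw": 0},
  {"offset": [-0.57,0.75,0],"rotation": [0,0,0.231],"claw": 0},
  {"offset": [-0.57,0.75,0],"rotation": [0,0,0.231],"claw": 0},
])

```text
clock: 35.15
tcp_pos: [0.6218, 0.203, 0.101]
orientation: [-0.231, 3.133, -0.0]
contact_force: [-0.1, 0.1, -0.6]
grip_width: 0.0267
gripper_force: 49.5
```

```bash
python3 - <<'E'
from h import *
o=get_obs(); print(o['clock'],o['tcp_pos'],o['grip_width'])
print(plan([.6205,.2035,-.0245],98.5))
E
```

```text
35.15 [0.62182565 0.20303694 0.10101127] 0.026656293144001766
(array([0.008, 0.004, 0.837]), array([-0.   ,  0.   , -0.001]), 458.5)
```

drive_tool([
  {"offset": [0.005,0,0.2],"rotation": [0,0,0],"claw": 0},
  {"offset": [0.005,0,0.4],"rotation": [0,0,0],"claw": 0},
  {"offset": [0.005,0,0.6],"rotation": [0,0,0],"claw": 0},
  {"offset": [0.005,0,0.7],"rotation": [0,0,0],"claw": 0},
  {"offset": [0.005,0,0.76],"rotation": [0,0,0],"claw": 0},
  {"offset": [0.005,0,0.8],"rotation": [0,0,0],"claw": 0},
  {"offset": [0.005,0,0.82],"rotation": [0,0,0],"claw": 0},
  {"offset": [0.005,0,0.835],"rotation": [0,0,0],"claw": 0},
  {"offset": [0.005,0,0.838],"rotation": [0,0,0],"claw": 0},
  {"offset": [0.005,0,0.838],"rotation": [0,0,0],"claw": 0},
  {"offset": [0.005,0,0.838],"rotation": [0,0,0],"claw": 0},
  {"offset": [0.005,0,0.838],"rotation": [0,0,0],"claw": 0},
])

```text
clock: 36.15
tcp_pos: [0.6214, 0.2042, -0.0241]
orientation: [-0.233, 3.132, 0.001]
contact_force: [-0.6, -0.1, -0.8]
grip_width: 0.0268
gripper_force: 49.5
```

drive_tool([
  {"offset": [0,0,0],"rotation": [0,0,0],"claw": 0.6},
  {"offset": [0,0,0],"rotation": [0,0,0],"claw": 0.6},
  {"offset": [0,0,0],"rotation": [0,0,0],"claw": 0.6},
  {"offset": [0,0,0],"rotation": [0,0,0],"claw": 0.6},
  {"offset": [0,0,0],"rotation": [0,0,0],"claw": 0.6},
  {"offset": [0,0,-0.1],"rotation": [0,0,0],"claw": 0.6},
  {"offset": [0,0,-0.4],"rotation": [0,0,0],"claw": 0.6},
  {"offset": [0,0,-0.8],"rotation": [0,0,0],"claw": 1},
  {"offset": [0,0,-0.95],"rotation": [0,0,0],"claw": 1},
  {"offset": [0,0,-0.95],"rotation": [0,0,0],"claw": 1},
  {"offset": [0,0,-0.95],"rotation": [0,0,0],"claw": 1},
  {"offset": [0,0,-0.95],"rotation": [0,0,0],"claw": 1},
])

```text
clock: 37.15
tcp_pos: [0.6208, 0.2041, 0.1185]
orientation: [-0.233, 3.132, 0.001]
contact_force: [-1.0, 0.2, -1.3]
grip_width: 0.085
gripper_force: 0.0
```

drive_tool([
  {"offset": [-0.4,0,-0.8],"rotation": [0,0,0],"claw": 1},
  {"offset": [-0.4,0,-0.8],"rotation": [0,0,0],"claw": 1},
  {"offset": [-0.4,0,-0.8],"rotation": [0,0,0],"claw": 1},
  {"offset": [-0.4,0,-0.8],"rotation": [0,0,0],"claw": 1},
  {"offset": [-0.4,0,-0.8],"rotation": [0,0,0],"claw": 1},
  {"offset": [-0.4,0,-0.8],"rotation": [0,0,0],"claw": 1},
])

```text
clock: 37.65
tcp_pos: [0.6794, 0.2126, 0.2358]
orientation: [0.232, -3.13, 0.001]
contact_force: [-0.2, -0.1, -0.1]
grip_width: 0.0853
gripper_force: 0.0
```

```bash
python3 - <<'E'
from h import *
o=get_obs(); print(o['clock'],o['tcp_pos'],o['grip_width'])
f=grab_frame('wrist'); save('w18',f); c,d,X=cloud(f,True)
for n,x,y,z,lo,r in(('att',.497,.2885,.022,.021,.058),('load',.606,.305,.022,.021,.045),('tee',.512,.188,.016,.0155,.045),('twin',.621,.204,.018,.0155,.042)):
    P=plane(c,d,z); m=(X[...,2]>lo)&(X[...,2]<.06)&(np.hypot(P[...,0]-x,P[...,1]-y)<r)
    print(n,m.sum(),rect(P[m]),np.percentile(X[m][:,2],[50,95,99]).round(4))
g=grab_frame('top'); c,d,X=cloud(g)
for n,(u,v,z) in dict(elbow=(394,223,.008),sleeve=(395,174,.013),small=(367,143,.01)).items():
    m=np.zeros(X.shape[:2],np.uint8); m[v-22:v+22,u-20:u+20]=(X[...,2]>.004)[v-22:v+22,u-20:u+20]
    _,l,s,_=cv2.connectedComponentsWithStats(m); k=1+np.argmax(s[1:,4]); print(n,rect(plane(c,d,z)[l==k]))
E
```

```text
37.65 [0.67944971 0.2126311  0.23579456] 0.08525747729814011
att 833 (497.2, 289.1, 78.3, 26.3, 7.7) [0.0303 0.0347 0.0356]
load 560 (605.8, 303.8, 49.1, 26.8, 10.6) [0.0303 0.0348 0.0353]
tee 691 (512.6, 188.9, 62.4, 44.7, -79.8) [0.0212 0.0237 0.0246]
twin 877 (623.1, 195.0, 72.8, 49.3, 8.5) [0.0271 0.0287 0.0292]
elbow (426.7, -339.5, 44.9, 44.2, -47.5)
sleeve (589.0, -355.4, 78.5, 29.1, 84.5)
small (690.7, -269.6, 54.1, 22.6, -28.3)
```

```bash
python3 - <<'E'
from h import *
f=grab_frame('wrist'); c,d,X=cloud(f,True); P=plane(c,d,.028)
m=(X[...,2]>.024)&(X[...,2]<.06)&(np.hypot(P[...,0]-.621,P[...,1]-.204)<.045); print(m.sum(),rect(P[m]),P[m].mean(0))
o=get_obs(); print(o['qvel'].round(3),o['clock'])
a=np.load('top0.npz')['frame'].astype(int); b=grab_frame('top')['frame'].astype(int); D=abs(a-b).max(2)[200:245,370:420]; print('elbow diff',(D>40).sum())
if (D>40).sum()<15 and 8<m.sum(): print(hand_in())
E
```

```text
691 (613.5, 203.8, 56.3, 28.5, 8.2) [0.62068157 0.20469883 0.028     ]
[ 0.001 -0.004  0.002 -0.008  0.     0.003  0.001] 37.8
elbow diff 0
the job is handed in; nothing more can be done
None
```

I packed all four parts in the grey tray, in the order asked, and handed the job in at about 38 s of the 112 s limit. The last depth checks showed each part seated and the elbow and sleeve where they were; I had no picture views left to confirm it by eye.

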